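# Draw the drain plunger of a sampler wash block with a pull hook

### The job

Take the pull hook from its stand, catch the wire loop on the drain plunger deep in the bore of the wash block, and draw the plunger up to its stop; hold it there for a moment with a firm pull of about 18 N (over 12 N, and never over 25 N on the plunger or the block). Then unhook, leaving the plunger up with its loop standing clear above the block, and hang the hook gently back in its stand as it was. Keep your fingers off the plunger and leave the other things on the bench alone.

Things in the scene. Friction and masses are not known exactly. Their poses are not given: they have to be found in the camera images.
- wash_block: Fixed white plastic block, 100 x 100 mm, 100 mm tall, with one upright round bore, 50 mm in diameter, in the middle of its top. A thin grey foot and a short steel drain pipe show at its base. Origin: centre of its underside (on the bore's axis); z up.
- plunger: White round plunger, 47 mm in diameter, in the bore; it only slides up and down. Origin: centre of its flat upper face, axes as the block's; face 30 to 50 mm above the block's underside at the start, 86 to 98 mm at its stop (differs by block, cannot be seen: feel for it), which yields about 6 N/mm past 10 N. Sliding it up takes 7 N plus 1.5 N weight; it stays where left, but over 5 N downwards pushes it down.
- loop_top (a point): Outer top of the upright arch of 4 mm steel wire fixed on the plunger's face, 21 mm above it. Axes as the plunger's. The arch stands in the plunger's y-z plane, over the centre: 24 mm wide outside along y, opening 16 mm wide and 17 mm high (above the face). A hook goes through it along x. At the start this point is 29 to 49 mm below the block's top.
- hook_tool: Pull hook, 0.14 kg. Origin: shaft axis at the collar's underside; z up, toe along +x. Collar 50 (x) x 32 x 6 mm; above it a rubber handle 20 x 20 mm, z 6 to 62 mm: grip here from above. Below: steel shaft 6 mm in diameter to z -110; there a 5 mm thick toe (z -110 to -105) runs to x = 14.5 mm, ending in an upturned lip 5 mm thick, its top at z -100. Gap between shaft and lip 6.5 mm.
- stand: Fixed aluminium stand, base 100 (x) x 90 (y) mm, two side legs, top plate 8 mm thick with its upper side 130 mm up. The plate has a slot, 36 mm along x by 18 mm along y, from x = -13 to +23 mm. The hook hangs through it with its collar lying on the plate, toe along the stand's +x. Origin: centre of its underside.
- stand_seat (a point): Point on the upper side of the stand's plate where the hook tool's origin lies when it hangs as at the start; axes as the stand's.
- tube_rack: Bystander: white rack 100 x 100 mm, 102 mm tall with three green-capped sample tubes; origin: centre of its underside.
- reagent_bottle: Bystander: glass bottle 70 mm in diameter, 150 mm tall; origin: centre of its underside.
- tip_box: Bystander: grey box with clear lid, 80 x 120 mm, 65 mm tall; origin: centre of its underside.
Things that resemble listed ones, but are neither listed nor needed, are in the scene too. What is shaped like the hook_tool but yellow is not meant.

How it is judged (in metres and radians):
On the way, in this order (a step that is already met when the one before it is completed fails the run):
1. the hook tool pulls the plunger and has raised it so that its face is over 55 mm above the block's underside (z of plunger in the frame of wash_block above 0.055 m and contact force between hook_tool and plunger above 3 N), for 0.1 s.
2. the plunger is held at its stop by the hook with a pull of more than 12 N for 0.3 s (z of plunger in the frame of wash_block above 0.0845 m and contact force between hook_tool and plunger above 12 N), for 0.3 s.
At the end, for the whole second after the job is handed in: The plunger stays drawn up, face at least 83 mm above the block's underside (loop's top 4 mm clear of the mouth); the hook tool hangs at rest in the stand, within 12 mm sideways and 4 mm in height of the seat, upright within 0.1 rad, toe within 0.4 rad of the stand's x (z of plunger in the frame of wash_block above 0.083 m and horizontal distance between hook_tool and stand_seat below 0.012 m and z of hook_tool in the frame of stand_seat between -0.004 and 0.004 m and angle between hook_tool's own z axis and vertical below 0.1 rad and angle between the x axis of hook_tool and the x axis of stand, either way round below 0.4 rad and linear speed of hook_tool below 0.02 m/s); the robot touches nothing.
It fails at once if the hook loads the wash block or its plunger with more than 25 N (contact force between hook_tool and wash_block above 25 N).
It fails at once if the hook is dropped or banged into its stand (over 0.4 m/s as its collar meets the plate) (horizontal distance between hook_tool and stand_seat below 0.02 m and z of hook_tool in the frame of stand_seat below 0.006 m and linear speed of hook_tool above 0.4 m/s).
It fails at once if the robot's fingers touch the plunger (contact force between the fingers and plunger above 0.5 N).
It fails at once if a bystander is moved by more than 15 mm (distance of any of tube_rack, reagent_bottle, tip_box from where it was at the start of the episode above 0.015 m).
It also fails if it takes over 64 s, if anything falls off the work surface, if the arm or the gripper's body presses on something with over 40 N, if the wrist force passes 120 N, or if a joint passes its speed limit or range.

### The arm

A 6-joint arm with a two-finger parallel gripper is mounted at the origin on the work surface. World frame = base frame: x ahead of the robot, y to its left, z up, the work surface at z = 0. Lengths are in m, angles in degrees, forces in N, time in s.
With the tool pointing down it reaches from about 0.3 to 0.75 m from the base axis. Payload 8.5 kg.
Tool frame: the origin (TCP) lies on the centre line of the jaws, within the pads' length; the fingertips stand env.tips_ahead ahead of it and the grasp point (between the pads) lies 8 mm behind it (env.tips_ahead is the distance from the TCP to the fingertips, in m); z points along the fingers, y is the direction in which the jaws open and shut (so a half turn about z gives the same grasp; the last joint's range is limited). The gripper opens to 85 mm and grips with 20 to 120 N. Pads are 22 mm wide; open, the fingers measure 114 mm over their backs; the gripper's body (76 mm by 85 mm) begins 54 mm behind the grasp point. The pads swing forward as they close: fully open they stand 13 mm farther back than shut.
Start: joints at [-78.341, 21.807, 74.336, -0, 83.858, -12.336], TCP at [0.224, -0.502, 0.242] pointing down, gripper open.
Joint ranges: [-178.18, 178.18], [-50.72, 133.34], [12.68, 142.11], [-81.47, 261.47], [9.98, 163.14], [-165.26, 165.26]. Speed limits (degrees/s): [136.94, 136.94, 180, 180, 180, 180].

### API

Orientations are given as a 3x3 rotation matrix whose columns are the frame's x, y, z axes.
In Python, from rig import env gives the robot as it stands.
- The arm moves only by the tool servo_tool, never from a script. Its argument "commands" is a list of rows, each an object with "linear": the shift along the tool's x, y, z in mm, a list of three; "angular": the turn, a rotation vector about the tool's x, y, z in degrees, a list of three; "gripper": the opening, from -1 (shut) to 1 (fully open). In form: [{"linear": [x, y, z], "angular": [rx, ry, rz], "gripper": gripper}, ...]. A call has 1 to 20 rows; each row is the pose to reach, as a shift and turn from the pose commanded when the call began, along the tool's axes at that moment; what a row does not reach only later rows make up. A row lasts 1/10 s, in which the tool goes at most 50 mm and 8.59 degrees, less where a joint would pass 70% of its speed; a pose out of reach is approached as far as the arm can. A call with a gripper value outside its range is refused whole. The fingers move at their own pace and stop on an object; "force" is the grip in N (left out, the last holds). Time passes only in rows, so rows that repeat a pose let the fingers close. It gives the time, the measured TCP pose, the force and the opening at its end, in the units of the state.
- env.observe(): the state, without advancing time (a new reading comes with each control period).
- env.get_image(name): name is "side" or "top" or "wrist"; returns a dict with "frame" (384x512x3 uint8, blue, green, red), "fx", "fy", "cx", "cy" (pixels), "cam_to_world" (4x4, takes a point from camera to world coordinates); the wrist camera has in their place "T_tool_cam" (4x4, takes a point from camera to tool coordinates, whose origin is the TCP and whose axes are the flange's). Camera axes: x right, y up, looking along -z (the intrinsics and any distortion apply to the point x, -y, -z); pixel columns grow to the right and rows downward; lengths in m; the calibration is good to about 2 mm. A picture is of the moment at which its call begins: read the wrist's pose just before it. There is no depth.
- env.close_job(): hands the job in, once; it reports no verdict.
Trained networks look in a picture, given as the dict that the camera call returned (one of the last four; its "shot" number tells which), for a name from the list of things; names that differ only in an ending like _2 or _b are one class to them, and where a whole thing is asked for, a point or a joint stands for the part that bears it (a point fixed in the world has none). Each returns a list of dicts, best first, with "confidence" (0 to 1); they miss things now and then, are a little off and sometimes report something else, mostly with a low value. They report only what shows in the picture. A call takes as long as a camera call. They do not tell look-alikes from the thing itself.
- env.trace(picture, query): "pixels" (384x512 bool, what is visible of it) and "extent" ([left, top, right, bottom] in pixels, round what is visible of it).
The state is a dict: "time_s": time; "q": joint angles; "qvel": joint speeds; "joint_efforts": joint torques, N m; "position": TCP position; "tool_rot": TCP orientation; "ft_force": force on the tool from outside, world axes, zero at the start; "wrist_torque": the same for the moment, N m; "grip_width": finger opening in m.
Only numpy, scipy, OpenCV 4.12 (cv2) and the standard library are available. Lean on these libraries where they do the work, as an engineer would, in place of code of your own. Each camera call takes 0.05 s, during which the arm holds its last target.

## Working session

There is one attempt and no reset: what is moved stays moved. The work goes in short steps, Python scripts to look and compute and a tool call to move; the robot and the scene stay as the last step left them, time stands still between calls to the robot, and variables do not carry over. Pictures are saved under pics/ and viewed, and the job is handed in when it is done.

Besides the shell and the picture viewer there is one more tool, called after "Emit:" in YAML: its name, and indented under it one key for each argument. servo_tool: Moves the arm, as the interface text tells. Its arguments: {"type":"object","properties":{"commands":{"type":"array","items":{"type":"object","properties":{"linear":{"type":"array","items":{"type":"number"}},"angular":{"type":"array","items":{"type":"number"}},"gripper":{"type":"number"}}}},"force":{"type":"number"}},"required":["commands"]}

```bash
ls; mkdir -p pics; python3 - <<'E'
from rig import env
import cv2
s=env.observe()
for k in s: print(k,s[k])
print(env.tips_ahead)
for n in ["side","top","wrist"]:
    p=env.get_image(n); cv2.imwrite(f"pics/a_{n}.png",p["frame"])
    print(n,{k:v for k,v in p.items() if k!="frame"})
E
```

```text
pics
time_s 0.0
q [-7.83419668e+01  2.18406891e+01  7.43847057e+01 -2.13093472e-04
  8.38584954e+01 -1.23376245e+01]
qvel [ 0.0041073   0.05548426 -0.01837629 -0.09691933 -0.06677239  0.05207051]
joint_efforts [-7.05199432e-05 -4.48460591e+01 -2.31278086e+01 -1.77730235e-04
  4.76464178e-03  5.74204296e-05]
position [ 0.22359021 -0.50219574  0.24171487]
tool_rot [[ 9.13576164e-01  4.06667558e-01 -2.99484477e-04]
 [ 4.06667550e-01 -9.13575092e-01  1.43320927e-03]
 [ 3.09238156e-04 -1.43113645e-03 -9.99998928e-01]]
ft_force [ 0.07239146  0.61649265 -0.00104325]
wrist_torque [-0.01378292  0.02787098 -0.05721095]
grip_width 0.08580721541402754
0.011
side {'fx': 481.563346264412, 'fy': 481.563346264412, 'cx': 266.42660112423147, 'cy': 197.30456509123485, 'cam_to_world': array([[-0.80858522,  0.27117581, -0.52216244, -0.11499227],
       [-0.5883767 , -0.37518616,  0.71627383,  0.81560031],
       [-0.00167198,  0.88639665,  0.46292351,  0.6966219 ],
       [ 0.        ,  0.        ,  0.        ,  1.        ]]), 'shot': 1}
top {'fx': 360.7836647610843, 'fy': 360.7836647610843, 'cx': 257.79157934026625, 'cy': 196.94114093863934, 'cam_to_world': array([[-0.01671395,  0.98998345, -0.1401906 ,  0.39808181],
       [-0.99973372, -0.01431563,  0.01809865, -0.0531693 ],
       [ 0.01591044,  0.14045577,  0.98995911,  0.97464023],
       [ 0.        ,  0.        ,  0.        ,  1.        ]]), 'shot': 2}
wrist {'fx': 266.3474617776869, 'fy': 266.3474617776869, 'cx': 255.38983279251391, 'cy': 190.47588877047386, 'T_tool_cam': array([[ 4.21200418e-04,  9.55064313e-01,  2.96398348e-01,
         7.45684170e-02],
       [ 9.99999910e-01, -4.15700763e-04, -8.15774333e-05,
         1.61344454e-03],
       [ 4.53013243e-05,  2.96398356e-01, -9.55064402e-01,
        -1.31343453e-01],
       [ 0.00000000e+00,  0.00000000e+00,  0.00000000e+00,
         1.00000000e+00]]), 'shot': 3}
```

View pics/a_side.png

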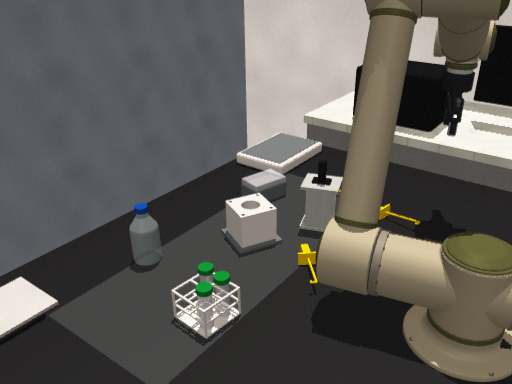

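View pics/a_top.png

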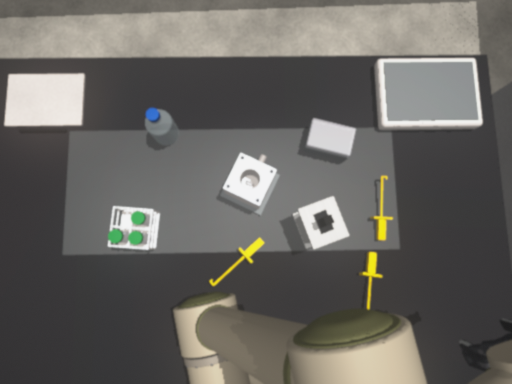

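View pics/a_wrist.png

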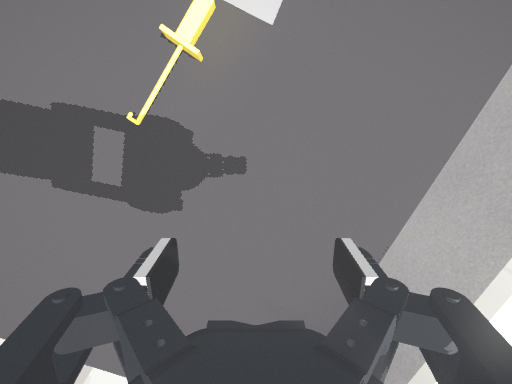

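```bash
cat > h.py <<'E'
import numpy as np, cv2
from rig import env
def ray(p,u,v,T=None):
    T=p["cam_to_world"] if T is None else T
    d=T[:3,:3]@np.array([(u-p["cx"])/p["fx"],-(v-p["cy"])/p["fy"],-1.0]); return T[:3,3],d
def onz(p,u,v,z,T=None):
    o,d=ray(p,u,v,T); return o+d*(z-o[2])/d[2]
def proj(p,X,T=None):
    T=p["cam_to_world"] if T is None else T
    c=(np.asarray(X)-T[:3,3])@T[:3,:3]
    return np.stack([p["cx"]+p["fx"]*c[...,0]/-c[...,2], p["cy"]-p["fy"]*c[...,1]/-c[...,2]],-1)
def wristT(p,s):
    T=np.eye(4);T[:3,:3]=s["tool_rot"];T[:3,3]=s["position"]; return T@p["T_tool_cam"]
def crop(p,name,x0,y0,x1,y1,k):
    cv2.imwrite(name,cv2.resize(p["frame"][y0:y1,x0:x1],None,fx=k,fy=k,interpolation=cv2.INTER_CUBIC))
E
python3 - <<'E'
from h import *
for cam in ["top","side"]:
    p=env.get_image(cam); vis=p["frame"].copy()
    for q in ["wash_block","stand","hook_tool","plunger","tube_rack","reagent_bottle","tip_box"]:
        for r in env.trace(p,q)[:4]:
            m=r["pixels"]; ys,xs=np.nonzero(m)
            print(cam,q,round(r["confidence"],2),r["extent"],m.sum(),cv2.minAreaRect(np.stack([xs,ys],1).astype(np.float32)))
    if cam=="top": crop(p,"pics/b_top.png",200,130,400,260,4)
    else: crop(p,"pics/b_side.png",200,130,400,270,4)
E
```

```text
top wash_block 0.9 [221.5, 153.0, 278.4, 216.0] 2111 ((251.1000213623047, 179.80001831054688), (44.72135925292969, 55.007266998291016), 26.56505012512207)
top stand 0.72 [294.2, 198.4, 349.0, 246.4] 1487 ((319.572265625, 222.8772430419922), (42.185447692871094, 44.76641845703125), 69.14553833007812)
top hook_tool 0.84 [374.7, 174.3, 386.0, 239.0] 337 ((381.0, 207.0), (64.0, 10.0), 90.0)
top hook_tool 0.7 [210.6, 239.7, 263.4, 282.1] 265 ((237.85145568847656, 262.01483154296875), (17.519580841064453, 64.94206237792969), 39.28940963745117)
top hook_tool 0.58 [359.7, 253.3, 381.2, 304.9] 343 ((371.121337890625, 279.2655334472656), (54.51136016845703, 21.18613624572754), 76.75948333740234)
top hook_tool 0.57 [312.7, 209.6, 334.6, 233.9] 343 ((324.623291015625, 220.82876586914062), (21.652610778808594, 17.673215866088867), 69.44395446777344)
top tube_rack 0.92 [108.1, 202.0, 160.6, 251.3] 1846 ((132.8705596923828, 226.8121795654297), (50.442909240722656, 41.252044677734375), 4.085616588592529)
top reagent_bottle 0.77 [143.4, 108.0, 181.1, 145.3] 915 ((160.75001525878906, 125.2500152587890
[... 689 characters left out ...]
97.7, 244.0, 315.3, 260.6] 250 ((306.5, 254.0), (20.0, 15.0), 90.0)
side hook_tool 0.49 [311.4, 162.1, 329.1, 185.0] 272 ((321.0, 172.5), (23.0, 18.0), 90.0)
side tube_rack 0.95 [172.5, 262.9, 240.5, 337.9] 2894 ((207.43771362304688, 300.17523193359375), (62.462955474853516, 67.31471252441406), 46.12330627441406)
side reagent_bottle 0.55 [132.5, 203.7, 159.9, 267.1] 1436 ((144.7277069091797, 234.2772216796875), (61.393798828125, 29.453102111816406), 84.2894058227539)
side tip_box 0.58 [240.6, 167.6, 286.4, 200.2] 1028 ((263.0, 184.5), (31.0, 44.0), 90.0)
side tip_box 0.36 [173.8, 260.6, 237.6, 338.3] 3016 ((207.25003051757812, 300.2500305175781), (62.93250274658203, 67.88224792480469), 45.0)
```

View pics/b_top.png

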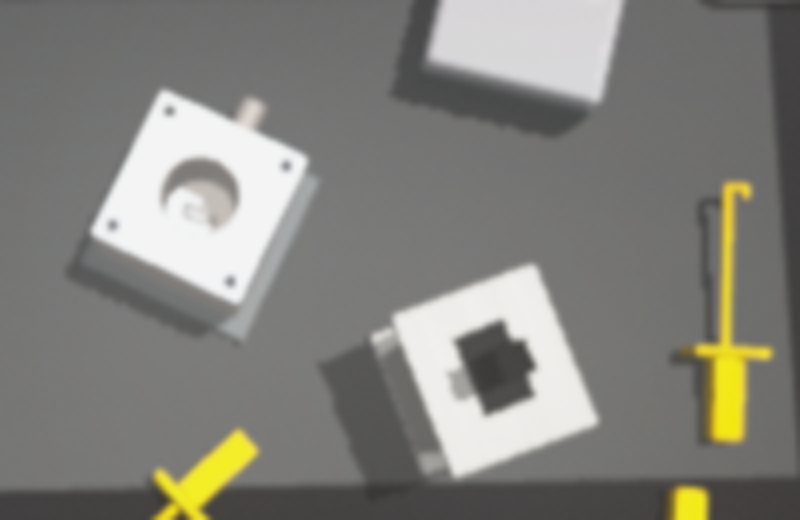

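View pics/b_side.png

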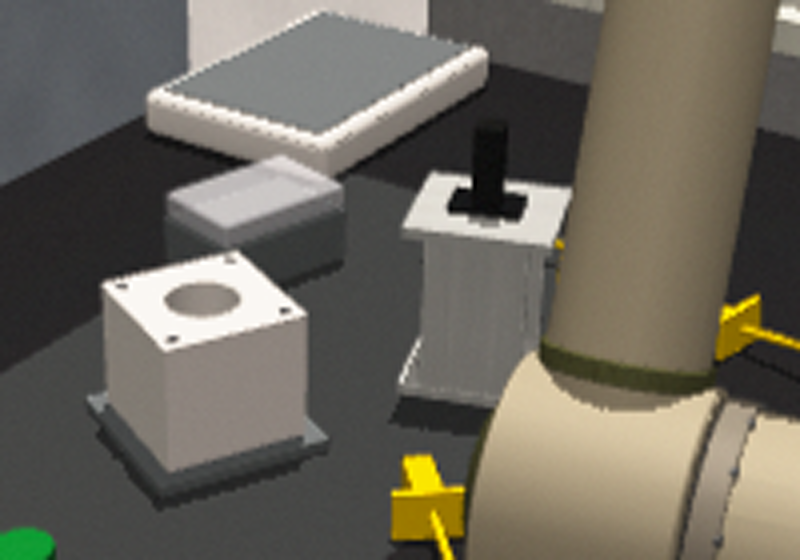

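```bash
cat > tri.py <<'E'
from h import *
pt=env.get_image("top"); ps=env.get_image("side")
T=lambda u,v:(200+u/4,130+v/4)
def tri(a,b):
    o1,d1=ray(pt,*a);o2,d2=ray(ps,*b)
    A=np.stack([d1,-d2],1);t=np.linalg.lstsq(A,o2-o1,rcond=None)[0]
    x1=o1+t[0]*d1;x2=o2+t[1]*d2
    return (x1+x2)/2,np.linalg.norm(x1-x2)
print("block top tri")
# top crop corners: 163,90 308,158 240,305 91,233 ; side crop
print(onz(pt,*T(200,197),.1))
B=np.array([onz(pt,*T(*c),.1) for c in [(163,90),(308,158),(240,305),(91,233)]]);print(B,B.mean(0))
for i in range(4):
    e=B[(i+1)%4]-B[i];print(np.linalg.norm(e),np.degrees(np.arctan2(e[1],e[0])))
S=np.array([onz(pt,*T(*c),.13) for c in [(393,316),(533,265),(599,424),(455,477)]]);print(S,S.mean(0))
for i in range(4):
    e=S[(i+1)%4]-S[i];print(np.linalg.norm(e),np.degrees(np.arctan2(e[1],e[0])))
print("side")
B=np.array([onz(ps,*T(*c),.1) for c in [(103,284),(237,252),(306,315),(170,350)]]);print(B,B.mean(0))
for i in range(4):
    e=B[(i+1)%4]-B[i];print(np.linalg.norm(e),np.degrees(np.arctan2(e[1],e[0])))
S=np.array([onz(ps,*T(*c),.13) for c in [(433,172),(574,188),(555,247),(402,235)]]);print(S,S.mean(0))
for i in range(4):
    e=S[(i+1)%4]-S[i];print(np.linalg.norm(e),np.degrees(np.arctan2(e[1],e[0])))
print("bore",tri(T(201,197),T(203,300)))
E
python3 tri.py
```

```text
block top tri
[ 0.56626172 -0.050688    0.1       ]
[[ 0.63432919 -0.02858519  0.1       ]
 [ 0.58991653 -0.11790197  0.1       ]
 [ 0.49892435 -0.07416522  0.1       ]
 [ 0.54471862  0.01645427  0.1       ]] [ 0.56697217 -0.05104953  0.1       ]
0.09974954036664846 -116.4388019765053
0.10095781586920063 154.32803582974316
0.10153327949520656 63.1903948237704
0.10029260552358679 -26.684712572659706
[[ 0.48759908 -0.163532    0.13      ]
 [ 0.51676012 -0.24774352  0.13      ]
 [ 0.42234142 -0.28212202  0.13      ]
 [ 0.39310687 -0.19654757  0.13      ]] [ 0.45495187 -0.22248628  0.13      ]
0.08911759591552129 -70.89988855539988
0.10048268844364867 -159.99308766937475
0.09043032743830404 108.86156009765298
0.10009398479822867 19.2594111250195
side
[[ 0.63256447 -0.02764643  0.1       ]
 [ 0.58871424 -0.11656916  0.1       ]
 [ 0.49984482 -0.07147565  0.1       ]
 [ 0.54242542  0.01459026  0.1       ]] [ 0.56588724 -0.05027524  0.1       ]
0.09914682433852655 -116.24916718369788
0.09965539805466693 153.09616602669092
0.09602316324107772 63.67636785453738
0.09954389079693166 -25.106504152694928
[[ 0.51568504 -0.24943907  0.13      ]
 [ 0.4228424  -0.28388094  0.13      ]
 [ 0.39021103 -0.1963825   0.13      ]
 [ 0.48009633 -0.15293559  0.13      ]] [ 0.4522087  -0.22065952  0.13      ]
0.09902524043731821 -159.6466321937803
0.0933851390477136 110.45232299382326
0.0998348668994537 25.797239486063845
0.10285658343286809 -69.75695387042491
bore (array([ 0.56688503, -0.05108486,  0.09849624]), np.float64(0.0007994991103300892))
```

```bash
cat >> h.py <<'E'
from scipy.spatial.transform import Rotation as R
def yawR(deg):
    a=np.radians(deg);c,s=np.cos(a),np.sin(a)
    return np.array([[c,s,0],[s,-c,0],[0,0,-1.]])
def go(pos,yaw,s=None):
    s=s or env.observe()
    R0=np.array(s["tool_rot"]);p=np.array(s["position"])
    l=R0.T@(np.array(pos)-p)*1000; a=R.from_matrix(R0.T@yawR(yaw)).as_rotvec(degrees=True)
    print("lin",l.round(1),"ang",a.round(2),"rows",max(np.linalg.norm(l)/50,np.linalg.norm(a)/8.59).round(1))
def st():
    s=env.observe();R0=np.array(s["tool_rot"])
    print("t",round(s["time_s"],2),"p",np.round(np.array(s["position"])*1000,1),"yaw",np.degrees(np.arctan2(R0[1,0],R0[0,0])).round(2),"z",R0[:,2].round(4),"F",np.round(s["ft_force"],2),"w",round(s["grip_width"]*1000,2),"q6",s["q"][5].round(1))
    return s
E
python3 -c "
from h import *
go([.50,-.10,.36],63.5)"
```

```text
lin [ 416.1 -255.3 -117.7] ang [ -0.    -0.   -39.51] rows 10.0
```

Emit:
servo_tool:
  commands:
    - {"linear":[416,-255,-118],"angular":[0,0,-39.5],"gripper":1}
    - {"linear":[416,-255,-118],"angular":[0,0,-39.5],"gripper":1}
    - {"linear":[416,-255,-118],"angular":[0,0,-39.5],"gripper":1}
    - {"linear":[416,-255,-118],"angular":[0,0,-39.5],"gripper":1}
    - {"linear":[416,-255,-118],"angular":[0,0,-39.5],"gripper":1}
    - {"linear":[416,-255,-118],"angular":[0,0,-39.5],"gripper":1}
    - {"linear":[416,-255,-118],"angular":[0,0,-39.5],"gripper":1}
    - {"linear":[416,-255,-118],"angular":[0,0,-39.5],"gripper":1}
    - {"linear":[416,-255,-118],"angular":[0,0,-39.5],"gripper":1}
    - {"linear":[416,-255,-118],"angular":[0,0,-39.5],"gripper":1}
    - {"linear":[416,-255,-118],"angular":[0,0,-39.5],"gripper":1}
    - {"linear":[416,-255,-118],"angular":[0,0,-39.5],"gripper":1}

```text
time_s: 2.25
position: [0.5003, -0.0995, 0.3602]
tool_rot: [[0.444, 0.896, -0.0], [0.896, -0.444, -0.0], [-0.0, -0.0, -1.0]]
ft_force: [-0.1, -0.1, -0.0]
grip_width: 0.0855
```

```bash
python3 - <<'E'
from h import *
s=st();p=env.get_image("wrist");cv2.imwrite("pics/c.png",p["frame"]);T=wristT(p,s)
print(proj(p,np.array([[.567,-.051,.1],[.4545,-.222,.13]]),T))
np.savez("c.npz",frame=p["frame"],T=T)
E
```

```text
t 2.25 p [500.3 -99.5 360.2] yaw 63.63 z [-1.e-04 -2.e-04 -1.e+00] F [-0.11 -0.13 -0.01] w 85.55 q6 1.8
[[282.26692948 108.3478345 ]
 [263.79415127 247.9541856 ]]
```

View pics/c.png

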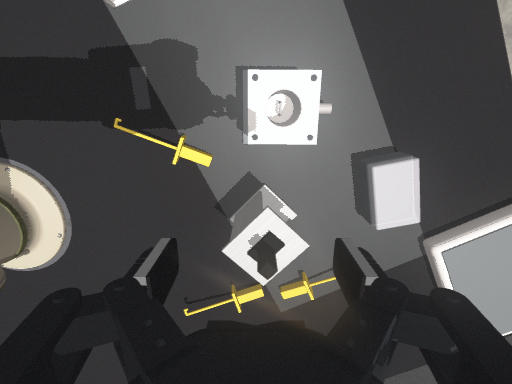

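```bash
python3 - <<'E'
import numpy as np,cv2
f=np.load("c.npz")["frame"]
a=cv2.resize(f[60:155,235:335],None,fx=6,fy=6,interpolation=cv2.INTER_CUBIC)
cv2.imwrite("pics/d1.png",a)
b=cv2.resize(f[180:290,215:315],None,fx=5,fy=5,interpolation=cv2.INTER_CUBIC)
b=np.clip(b.astype(float)*1.0,0,255); cv2.imwrite("pics/d2.png",(255*(b/255)**.6).astype(np.uint8))
E
```

```text
(no output)
```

View pics/d1.png

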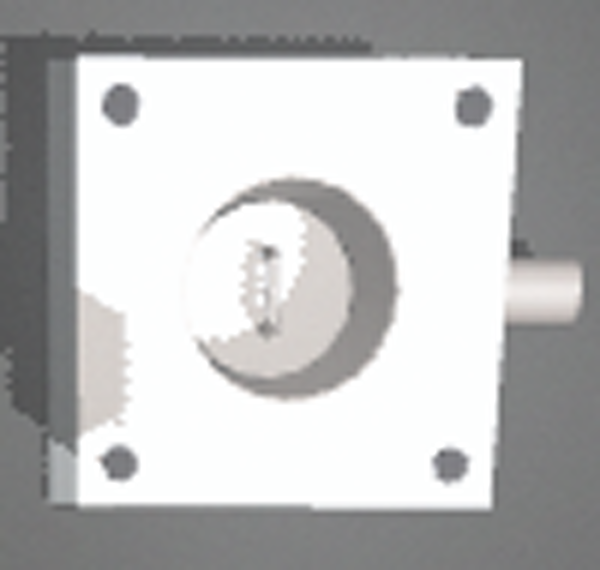

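View pics/d2.png

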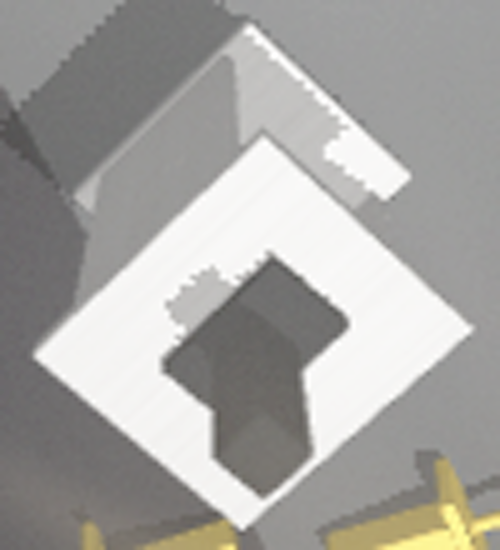

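```bash
python3 - <<'E'
from h import *
T=np.load("c.npz")["T"];s=st();p=env.get_image("wrist")
print("bore top",onz(p,283.4,107.9,.1,T))
# block corners
C=[(78,57),(522,59),(492,508),(78,505)]
C=np.array([onz(p,235+a/6,60+b/6,.1,T) for a,b in C]);print(C,C.mean(0))
for i in range(4):
    e=C[(i+1)%4]-C[i];print(np.linalg.norm(e),np.degrees(np.arctan2(e[1],e[0])))
for z in [.02,.03,.04,.05,.06]: print(z,onz(p,279.3,108.3,z,T))
for z in [.03,.04,.05]:
  a=onz(p,279.3,102.2,z,T);b=onz(p,279.3,114.5,z,T);e=a-b;print("feet",np.linalg.norm(e),np.degrees(np.arctan2(e[1],e[0])))
# stand corners (crop5)
C=[(264,135),(472,328),(243,528),(33,355)]
C=np.array([onz(p,215+a/5,180+b/5,.13,T) for a,b in C]);print(C,C.mean(0))
for i in range(4):
    e=C[(i+1)%4]-C[i];print(np.linalg.norm(e),np.degrees(np.arctan2(e[1],e[0])))
print("collar",[onz(p,215+a/5,180+b/5,.136,T) for a,b in [(270,258),(349,322),(163,365)]])
print("handle top",[onz(p,215+a/5,180+b/5,.192,T) for a,b in [(213,455),(312,455),(264,498),(262,410)]])
go([.4535,-.2215,.26],109.5)
E
```

```text
t 2.3 p [ 499.8 -100.4  360. ] yaw 63.52 z [-7.e-04 -0.e+00 -1.e+00] F [-1.56 -0.29 -0.57] w 85.52 q6 1.8
bore top [ 0.56867611 -0.05115944  0.1       ]
[[ 0.54645408  0.01505421  0.1       ]
 [ 0.63574907 -0.02962449  0.1       ]
 [ 0.59133535 -0.11963308  0.1       ]
 [ 0.50131482 -0.07425544  0.1       ]] [ 0.56871333 -0.0521147   0.1       ]
0.09984879971784325 -26.581068662474937
0.10036993731620376 -116.26351850036406
0.100810835037267 153.24819300170287
0.10006880619653281 63.18686446850861
0.02 [ 0.56935547 -0.0522518   0.02      ]
0.03 [ 0.56859757 -0.05185689  0.03      ]
0.04 [ 0.56783966 -0.05146198  0.04      ]
0.05 [ 0.56708176 -0.05106706  0.05      ]
0.06 [ 0.56632385 -0.05067215  0.06      ]
feet 0.01947022077656692 65.18281973534799
feet 0.01904835479122096 65.18281973534808
feet 0.018626488805874995 65.18281973534818
[[ 0.48869867 -0.16460926  0.13      ]
 [ 0.51832292 -0.24910916  0.13      ]
 [ 0.42482167 -0.28266388  0.13      ]
 [ 0.39439602 -0.19808661  0.13      ]] [ 0.45655982 -0.22361723  0.13      ]
0.08954233586258156 -70.6801877232023
0.0993398344551778 -160.25849839605286
0.08988345563270247 109.78557794086257
0.10006858311236533 19.544814616831413
collar [array([ 0.47439201, -0.19800574,  0.136     ]), array([ 0.48647921, -0.22741327,  0.136     ]), array([ 0.43021629, -0.21573103,  0.136     ])]
handle top [array([ 0.44622287, -0.21638436,  0.192     ]), array([ 0.46928279, -0.22779573,  0.192     ]), array([ 0.45246986, -0.23404522,  0.192     ]), array([ 0.46340446, -0.20998087,  0.192     ])]
lin [-128.3   12.7  100. ] ang [ -0.05   0.   -46.06] rows 5.4
```

Emit:
servo_tool:
  commands:
    - {"linear":[-127,15,90],"angular":[0,0,-46],"gripper":1}
    - {"linear":[-127,15,90],"angular":[0,0,-46],"gripper":1}
    - {"linear":[-127,15,90],"angular":[0,0,-46],"gripper":1}
    - {"linear":[-127,15,90],"angular":[0,0,-46],"gripper":1}
    - {"linear":[-127,15,90],"angular":[0,0,-46],"gripper":1}
    - {"linear":[-127,15,90],"angular":[0,0,-46],"gripper":1}
    - {"linear":[-127,15,90],"angular":[0,0,-46],"gripper":1}

```text
time_s: 3.05
position: [0.4557, -0.2219, 0.2701]
tool_rot: [[-0.332, 0.943, -0.001], [0.943, 0.332, 0.0], [0.0, -0.0, -1.0]]
ft_force: [0.4, 1.4, 0.3]
grip_width: 0.0853
```

```bash
python3 - <<'E'
from h import *
s=st();p=env.get_image("wrist");cv2.imwrite("pics/e.png",p["frame"]);T=wristT(p,s)
np.savez("e.npz",frame=p["frame"],T=T)
f=p["frame"][160:300,190:330]
cv2.imwrite("pics/e2.png",(255*(cv2.resize(f,None,fx=4,fy=4,interpolation=cv2.INTER_CUBIC)/255.)**.6).astype(np.uint8))
E
```

```text
t 3.05 p [ 455.7 -221.9  270.1] yaw 109.37 z [-5.e-04  3.e-04 -1.e+00] F [0.36 1.45 0.28] w 85.3 q6 -58.7
```

View pics/e.png

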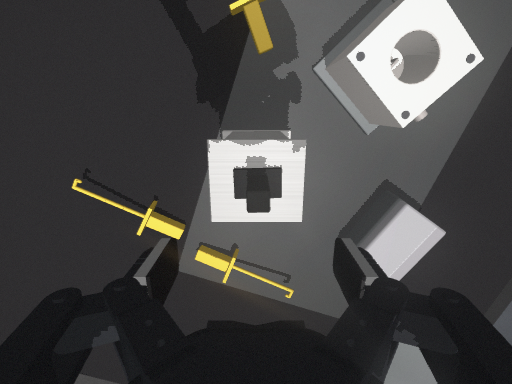

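View pics/e2.png

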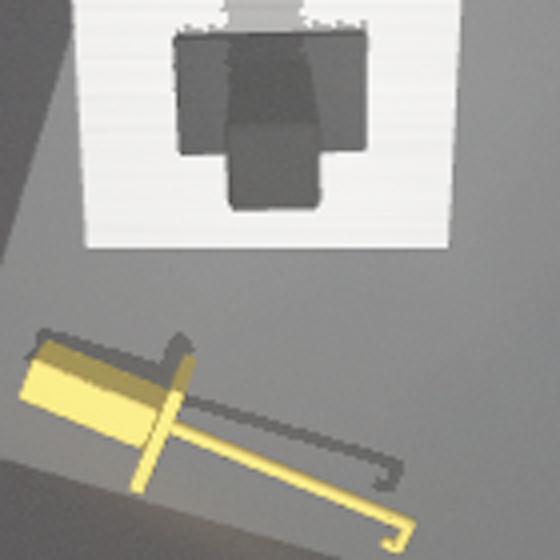

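```bash
python3 - <<'E'
from h import *
T=np.load("e.npz")["T"];s=st();p=env.get_image("wrist")
P=lambda pts,z:np.array([onz(p,190+a/4,160+b/4,z,T) for a,b in pts])
h=P([(227,122),(320,122),(320,210),(230,210)],.192);print(h.mean(0),np.linalg.norm(h-np.roll(h,1,0),axis=1))
c=P([(175,32),(368,32),(368,150),(178,155)],.136);print(c.mean(0),np.linalg.norm(c-np.roll(c,1,0),axis=1)); e=c[1]-c[0];print(np.degrees(np.arctan2(e[1],e[0])))
k=P([(70,-85),(467,-85),(447,247),(86,247)],.13);print(k.mean(0))
e=k[2]-k[3];print(np.degrees(np.arctan2(e[1],e[0])),np.linalg.norm(e))
go([h[:,0].mean(),h[:,1].mean(),.163],109.5)
E
```

```text
t 3.1 p [ 455.9 -221.6  270.2] yaw 109.27 z [-4.e-04  2.e-04 -1.e+00] F [0.47 0.07 0.12] w 85.57 q6 -58.6
[ 0.45754691 -0.22201426  0.192     ] [0.0194614  0.01913997 0.01945737 0.01900822]
[ 0.45754973 -0.22183263  0.136     ] [0.03304709 0.04905777 0.03166592 0.05001539]
19.402198006258093
[ 0.45656368 -0.22268627  0.13      ]
19.412940563339784 0.09991457680960317
lin [ -1.1   1.2 107.3] ang [-0.01 -0.01 -0.23] rows 2.1
```

Emit:
servo_tool:
  commands:
    - {"linear":[-1,1.5,40],"angular":[0,0,0],"gripper":1}
    - {"linear":[-1,1.5,80],"angular":[0,0,0],"gripper":1}
    - {"linear":[-1,1.5,107],"angular":[0,0,0],"gripper":1}
    - {"linear":[-1,1.5,107],"angular":[0,0,0],"gripper":1}
    - {"linear":[-1,1.5,107],"angular":[0,0,0],"gripper":0.2}
    - {"linear":[-1,1.5,107],"angular":[0,0,0],"gripper":0}
  force: 90

```text
time_s: 3.75
position: [0.4591, -0.2217, 0.1651]
tool_rot: [[-0.333, 0.943, 0.002], [0.943, 0.333, -0.002], [-0.003, 0.002, -1.0]]
ft_force: [0.7, -0.3, 0.0]
grip_width: 0.059
```

```bash
python3 - <<'E'
from h import *
s=st();p=env.get_image("wrist");cv2.imwrite("pics/f.png",p["frame"])
E
```

```text
t 3.75 p [ 459.1 -221.7  165.1] yaw 109.45 z [ 0.0025 -0.002  -1.    ] F [ 0.65 -0.3   0.04] w 59.0 q6 -58.6
```

View pics/f.png

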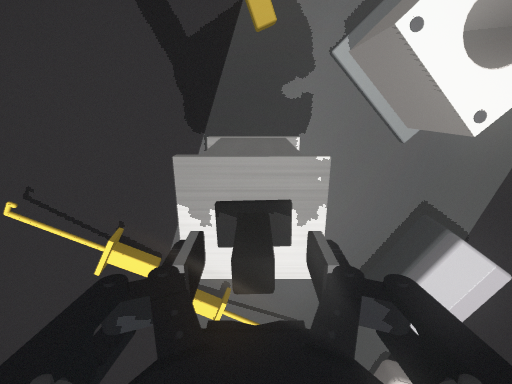

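Emit:
servo_tool:
  commands:
    - {"linear":[-0.5,0,1],"angular":[0,0,0],"gripper":-1}
    - {"linear":[-0.5,0,1],"angular":[0,0,0],"gripper":-1}
    - {"linear":[-0.5,0,1],"angular":[0,0,0],"gripper":-1}
    - {"linear":[-0.5,0,1],"angular":[0,0,0],"gripper":-1}
    - {"linear":[-0.5,0,1],"angular":[0,0,0],"gripper":-1}
    - {"linear":[-0.5,0,1],"angular":[0,0,0],"gripper":-1}
  force: 90

```text
time_s: 4.4
position: [0.4589, -0.2218, 0.1631]
tool_rot: [[-0.334, 0.943, 0.001], [0.943, 0.334, -0.001], [-0.001, 0.001, -1.0]]
ft_force: [-0.7, 0.3, 6.6]
grip_width: 0.0191
```

```bash
python3 - <<'E'
from h import *
s=st()
E
```

```text
t 4.4 p [ 458.9 -221.8  163.1] yaw 109.49 z [ 0.0011 -0.001  -1.    ] F [-0.67  0.27  6.61] w 19.05 q6 -58.6
```

Emit:
servo_tool:
  commands:
    - {"linear":[0,0,-8],"angular":[0,0,0],"gripper":-1}
    - {"linear":[0,0,-30],"angular":[0,0,0],"gripper":-1}
    - {"linear":[0,0,-70],"angular":[0,0,0],"gripper":-1}
    - {"linear":[0,0,-110],"angular":[0,0,0],"gripper":-1}
    - {"linear":[0,0,-145],"angular":[0,0,0],"gripper":-1}
    - {"linear":[0,0,-145],"angular":[0,0,0],"gripper":-1}

```text
time_s: 5.0
position: [0.4595, -0.2222, 0.3122]
tool_rot: [[-0.334, 0.943, 0.007], [0.943, 0.334, -0.006], [-0.008, 0.005, -1.0]]
ft_force: [-0.1, 0.6, -1.3]
grip_width: 0.0192
```

```bash
python3 - <<'E'
from h import *
s=st();p=env.get_image("wrist");cv2.imwrite("pics/g.png",p["frame"]);T=wristT(p,s)
np.savez("g.npz",frame=p["frame"],T=T,pos=s["position"],rot=s["tool_rot"])
p=env.get_image("side");cv2.imwrite("pics/gs.png",p["frame"])
st()
E
```

```text
t 5.0 p [ 459.5 -222.2  312.2] yaw 109.5 z [ 0.007  -0.0056 -1.    ] F [-0.11  0.64 -1.28] w 19.19 q6 -58.6
t 5.1 p [ 458.5 -221.4  307.4] yaw 109.5 z [ 2.e-04 -2.e-04 -1.e+00] F [-0.21  0.1  -1.57] w 18.89 q6 -58.6
```

View pics/g.png

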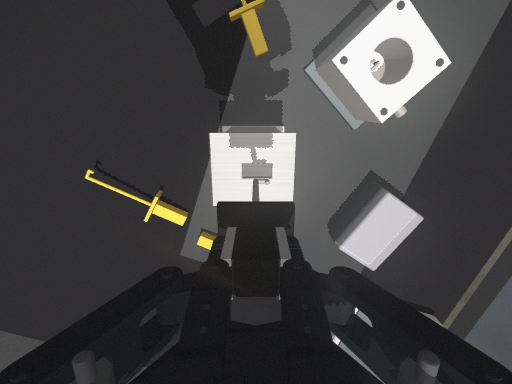

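View pics/gs.png

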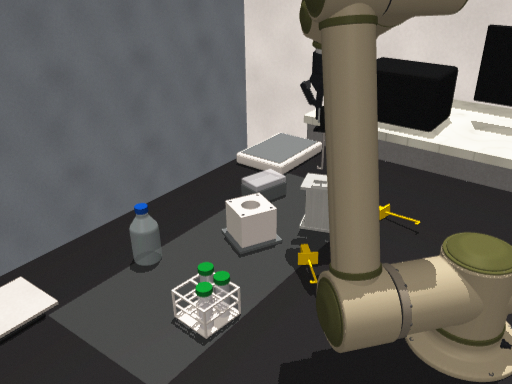

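```bash
python3 - <<'E'
from h import *
s=st();p=env.get_image("wrist");T=wristT(p,s)
np.savez("g.npz",frame=p["frame"],T=T,pos=s["position"],rot=s["tool_rot"])
cv2.imwrite("pics/g2.png",cv2.resize(p["frame"][120:220,205:305],None,fx=6,fy=6,interpolation=cv2.INTER_CUBIC))
# predicted toe points, hook origin = TCP + 33.1mm along tool z; hook x=tool y, hook y = -tool x? 
R0=np.array(s["tool_rot"]);o=np.array(s["position"])+R0@np.array([0,0,.0331])
X=R0[:,1];Z=-R0[:,2];Y=np.cross(Z,X)
for h in [(0,0,-.110),(.0145,0,-.110),(.0145,0,-.1),(.0145,.0025,-.1),(0,0,-.06)]:
    print(h,(proj(p,o+X*h[0]+Y*h[1]+Z*h[2],T)-[205,120])*6)
E
```

```text
t 5.1 p [ 458.5 -221.4  307.4] yaw 109.5 z [ 2.e-04 -2.e-04 -1.e+00] F [-0.21  0.1  -1.57] w 18.89 q6 -58.6
(0, 0, -0.11) [307.78040286 362.94223161]
(0.0145, 0, -0.11) [389.36976036 362.98450214]
(0.0145, 0, -0.1) [392.37395194 378.13496102]
(0.0145, 0.0025, -0.1) [392.6235052 364.0720233]
(0, 0, -0.06) [308.73679818 450.935515  ]
```

View pics/g2.png

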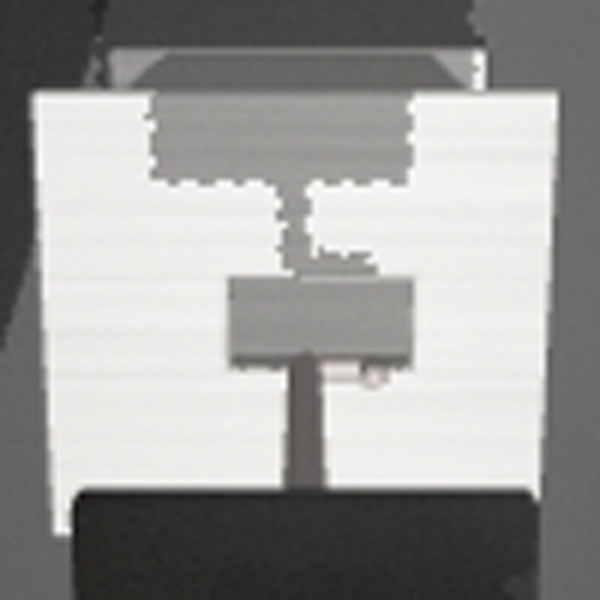

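```bash
python3 - <<'E'
from h import *
g=np.load("g.npz");T=g["T"]
s=st();p=env.get_image("wrist")
k=np.array([onz(p,205+a/6,120+b/6,.13,T) for a,b in [(228,275),(413,275),(413,365),(228,366)]])
print(k,k.mean(0));e=k[1]-k[0];print(np.linalg.norm(e),np.degrees(np.arctan2(e[1],e[0])),np.linalg.norm(k[2]-k[1]))
d=np.array([np.cos(np.radians(19.5)),np.sin(np.radians(19.5))])
print("seat est",k.mean(0)[:2]-.005*d)
go([.5513,-.0429,.300],63.5)
E
```

```text
t 5.15 p [ 458.3 -221.3  306.4] yaw 109.49 z [-0.0015  0.0012 -1.    ] F [-0.37  0.33 -1.61] w 19.56 q6 -58.6
[[ 0.44094348 -0.21849232  0.13      ]
 [ 0.47522374 -0.20633731  0.13      ]
 [ 0.48169899 -0.22347836  0.13      ]
 [ 0.44689344 -0.23604007  0.13      ]] [ 0.46118991 -0.22108701  0.13      ]
0.03637142144032882 19.52336007287682 0.018323332647252007
seat est [ 0.45647671 -0.22275605]
lin [137.1 147.2   6.1] ang [-0.14 -0.1  45.99] rows 5.4
```

Emit:
servo_tool:
  commands:
    - {"linear":[137,147,6],"angular":[0,0,46],"gripper":-1}
    - {"linear":[137,147,6],"angular":[0,0,46],"gripper":-1}
    - {"linear":[137,147,6],"angular":[0,0,46],"gripper":-1}
    - {"linear":[137,147,6],"angular":[0,0,46],"gripper":-1}
    - {"linear":[137,147,6],"angular":[0,0,46],"gripper":-1}
    - {"linear":[137,147,6],"angular":[0,0,46],"gripper":-1}
    - {"linear":[137,147,6],"angular":[0,0,46],"gripper":-1}
    - {"linear":[137,147,6],"angular":[0,0,46],"gripper":-1}
    - {"linear":[137,147,6],"angular":[0,0,46],"gripper":-1}

```text
time_s: 6.1
position: [0.5513, -0.0439, 0.3009]
tool_rot: [[0.445, 0.896, -0.001], [0.896, -0.445, 0.0], [-0.0, -0.001, -1.0]]
ft_force: [-0.2, 0.5, -0.7]
grip_width: 0.0194
```

```bash
cat >> h.py <<'E'
def look(name,box,k):
    s=st();p=env.get_image("wrist");T=wristT(p,s)
    np.savez(name+".npz",frame=p["frame"],T=T,pos=s["position"],rot=s["tool_rot"])
    x0,y0,x1,y1=box
    cv2.imwrite(f"pics/{name}.png",cv2.resize(p["frame"][y0:y1,x0:x1],None,fx=k,fy=k,interpolation=cv2.INTER_CUBIC))
    return s,p,T
def hookpts(s,p,T,pts):
    R0=np.array(s["tool_rot"]);o=np.array(s["position"])+R0@np.array([0,0,.0331])
    X=R0[:,1];Z=-R0[:,2];Y=np.cross(Z,X)
    return o,[proj(p,o+X*h[0]+Y*h[1]+Z*h[2],T) for h in pts]
E
python3 - <<'E'
from h import *
s,p,T=look("i",(0,0,512,384),1)
print(hookpts(s,p,T,[(0,0,-.11),(.0145,0,-.1)]))
E
```

```text
t 6.1 p [551.3 -43.9 300.9] yaw 63.58 z [-9.e-04  2.e-04 -1.e+00] F [-0.22  0.5  -0.67] w 19.43 q6 9.6
(array([ 0.55125308, -0.04389739,  0.26779799]), [array([254.87699772, 180.29851755]), array([268.9294828 , 182.82674087])])
```

View pics/i.png

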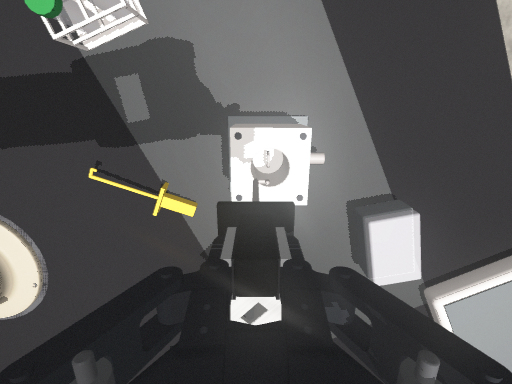

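Emit:
servo_tool:
  commands:
    - {"linear":[0,0,20],"angular":[0,0,0],"gripper":-1}
    - {"linear":[0,0,40],"angular":[0,0,0],"gripper":-1}
    - {"linear":[0,0,40],"angular":[0,0,0],"gripper":-1}
    - {"linear":[0,0,40],"angular":[0,0,0],"gripper":-1}

```text
time_s: 6.55
position: [0.5516, -0.0437, 0.2619]
tool_rot: [[0.446, 0.895, 0.0], [0.895, -0.446, -0.0], [0.0, 0.0, -1.0]]
ft_force: [0.1, 0.1, -0.3]
grip_width: 0.0189
```

```bash
python3 - <<'E'
from h import *
s,p,T=look("j",(215,110,325,220),5)
o,q=hookpts(s,p,T,[(0,0,-.11),(.0145,0,-.1),(.0145,0,-.11)]);print(o,[(x-[215,110])*5 for x in q])
a=np.radians(np.arange(0,360,5));d=np.stack([np.cos(a)*.025,np.sin(a)*.025,0*a+.1],1)
# circle fit overlay for centre guesses
f=p["frame"].copy()
im=cv2.resize(f[110:220,215:325],None,fx=5,fy=5,interpolation=cv2.INTER_CUBIC)
for c in [(.5687,-.0517)]:
    for x in proj(p,d+[c[0],c[1],0],T): cv2.circle(im,tuple(int(v) for v in (x-[215,110])*5),1,(0,0,255),-1)
cv2.imwrite("pics/j2.png",im)
E
```

```text
t 6.55 p [551.6 -43.7 261.9] yaw 63.5 z [ 2.e-04 -1.e-04 -1.e+00] F [ 0.07  0.11 -0.28] w 18.92 q6 9.7
[ 0.55159487 -0.0437493   0.22877625] [array([199.3747552 , 351.49626829]), array([269.63684289, 364.13752287]), array([267.37451563, 351.52934783])]
```

View pics/j2.png

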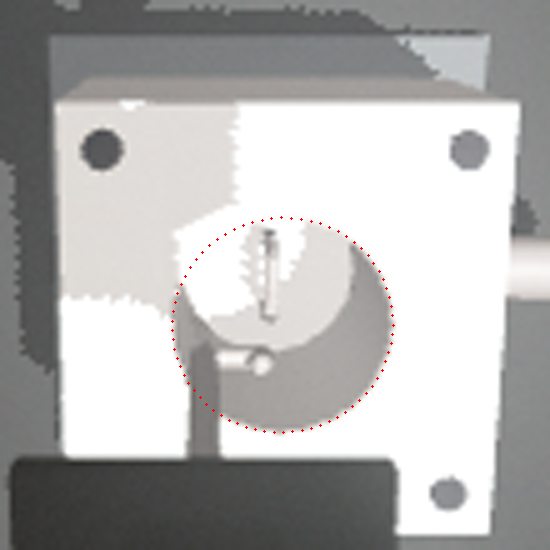

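```bash
python3 - <<'E'
from h import *
g=np.load("j.npz");T=g["T"];s=st();p=env.get_image("wrist")
for pt in [(268,233),(268,318),(268,275)]:
  for z in [.03,.04,.05]: 
    x=onz(p,215+pt[0]/5,110+pt[1]/5,z,T);d=x[:2]-[.5687,-.0517]
    print(pt,z,"hx",(d@[.895,-.446]*1000).round(1),"hy",(d@[.446,.895]*1000).round(1))
# face edge top/bottom of the plunger disc: left edge, etc
E
```

```text
t 6.6 p [551.8 -43.7 262.4] yaw 63.5 z [ 1.4e-03 -4.0e-04 -1.0e+00] F [ 0.36  0.74 -0.7 ] w 19.21 q6 9.7
(268, 233) 0.03 hx -0.1 hy 9.3
(268, 233) 0.04 hx -0.6 hy 11.1
(268, 233) 0.05 hx -1.1 hy 12.8
(268, 318) 0.03 hx 0.2 hy -14.7
(268, 318) 0.04 hx -0.3 hy -12.2
(268, 318) 0.05 hx -0.8 hy -9.8
(268, 275) 0.03 hx 0.0 hy -2.4
(268, 275) 0.04 hx -0.5 hy -0.3
(268, 275) 0.05 hx -1.0 hy 1.8
```

Emit:
servo_tool:
  commands:
    - {"linear":[0,-0.5,15],"angular":[0,0,0],"gripper":-1}
    - {"linear":[0,-0.5,30],"angular":[0,0,0],"gripper":-1}
    - {"linear":[0,-0.5,45],"angular":[0,0,0],"gripper":-1}
    - {"linear":[0,-0.5,57],"angular":[0,0,0],"gripper":-1}
    - {"linear":[0,-0.5,57],"angular":[0,0,0],"gripper":-1}
    - {"linear":[0,-0.5,57],"angular":[0,0,0],"gripper":-1}

```text
time_s: 7.25
position: [0.5515, -0.0433, 0.2053]
tool_rot: [[0.446, 0.895, 0.001], [0.895, -0.446, -0.0], [0.0, 0.001, -1.0]]
ft_force: [-0.4, -0.0, -0.4]
grip_width: 0.0188
```

```bash
python3 - <<'E'
from h import *
s,p,T=look("k",(205,80,345,220),5)
o,q=hookpts(s,p,T,[(0,0,-.11),(.0145,0,-.1),(.0145,0,-.11)]);print(o,[(x-[205,80])*5 for x in q])
E
```

```text
t 7.25 p [551.5 -43.3 205.3] yaw 63.5 z [ 1.4e-03 -4.0e-04 -1.0e+00] F [-0.42 -0.01 -0.42] w 18.84 q6 9.7
[ 0.55152202 -0.0432888   0.17223913] [array([249.37608151, 501.49727912]), array([319.63830682, 514.138584  ]), array([317.37593096, 501.53038127])]
```

View pics/k.png

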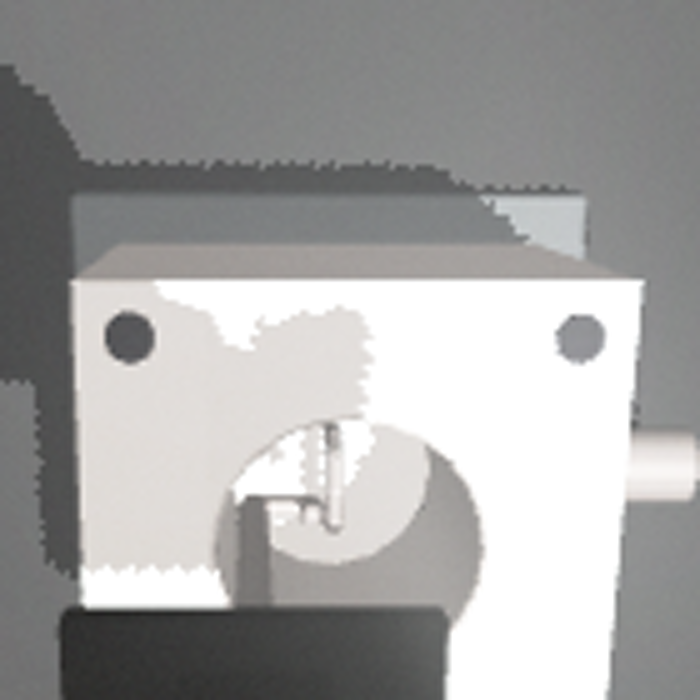

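```bash
python3 - <<'E'
from h import *
g=np.load("k.npz");T=g["T"];s=st();p=env.get_image("wrist")
im0=cv2.resize(g["frame"][120:190,215:315],None,fx=8,fy=8,interpolation=cv2.INTER_CUBIC)
ims=[]
X=np.array([.895,-.446,0]);Y=np.array([.446,.895,0]);c=np.array([.5687,-.0517,0])
# arch centreline: legs y=±10 to height h0, round top: top at 19 
a=np.linspace(0,np.pi,15)
arch=[(10,0)]+[(10*np.cos(t),9+10*np.sin(t)) for t in a]+[(-10,0)]
for z,col in [(.034,(0,0,255)),(.040,(0,160,0)),(.046,(255,0,0))]:
    P=np.array([c+Y*u/1000+[0,0,z+v/1000] for u,v in arch])
    q=((proj(p,P,T)-[215,120])*8).astype(int)
    cv2.polylines(im0,[q],False,col,1)
cv2.imwrite("pics/k2.png",im0)
E
```

```text
t 7.3 p [551.6 -43.3 205.5] yaw 63.5 z [ 2.e-03 -6.e-04 -1.e+00] F [-0.07 -0.52 -0.96] w 18.94 q6 9.7
```

View pics/k2.png

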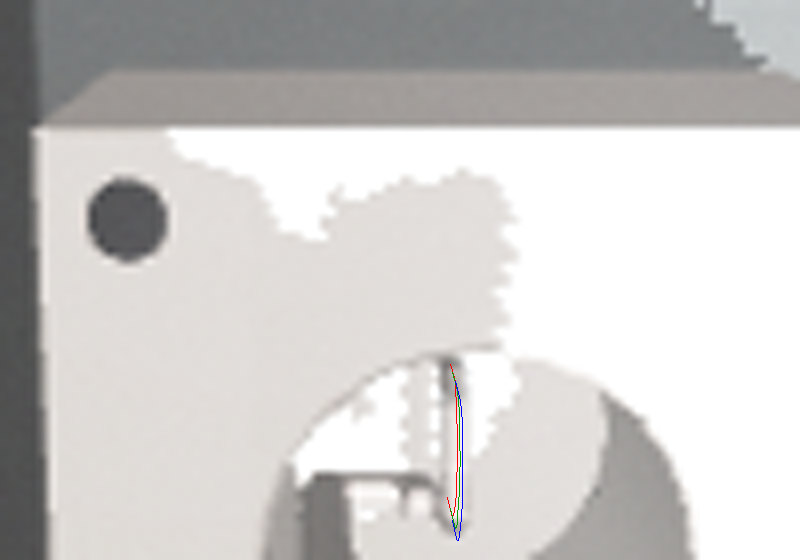

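Emit:
servo_tool:
  commands:
    - {"linear":[0,-1.2,0],"angular":[0,0,0],"gripper":-1}
    - {"linear":[0,-1.2,5],"angular":[0,0,0],"gripper":-1}
    - {"linear":[0,-1.2,10],"angular":[0,0,0],"gripper":-1}
    - {"linear":[0,-1.2,15],"angular":[0,0,0],"gripper":-1}
    - {"linear":[0,-1.2,15],"angular":[0,0,0],"gripper":-1}
    - {"linear":[0,-1.2,15],"angular":[0,0,0],"gripper":-1}

```text
time_s: 7.95
position: [0.55, -0.0426, 0.1892]
tool_rot: [[0.446, 0.895, -0.0], [0.895, -0.446, 0.0], [-0.0, -0.0, -1.0]]
ft_force: [0.2, -0.0, -0.2]
grip_width: 0.0187
```

```bash
python3 - <<'E'
from h import *
s,p,T=look("l",(215,110,315,190),8)
o,q=hookpts(s,p,T,[(0,0,-.11),(.0145,0,-.1),(.0145,0,-.11)]);print(o,[(x-[215,110])*8 for x in q])
E
```

```text
t 7.95 p [550.  -42.6 189.2] yaw 63.49 z [-3.e-04  1.e-04 -1.e+00] F [ 0.23 -0.01 -0.24] w 18.7 q6 9.8
[ 0.54998412 -0.04263911  0.15606348] [array([318.9965617 , 562.39399262]), array([431.41573385, 582.61998995]), array([427.79611461, 562.44690432])]
```

View pics/l.png

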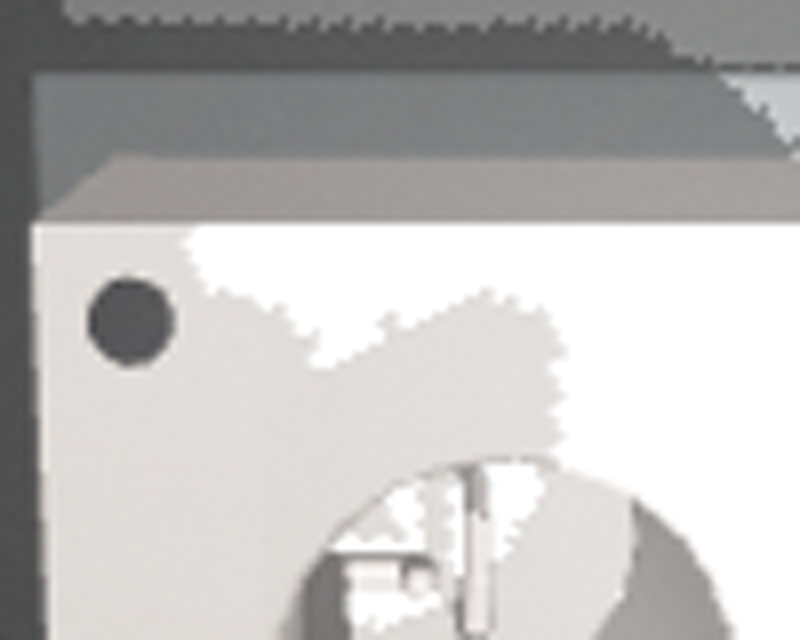

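Emit:
servo_tool:
  commands:
    - {"linear":[0,0,2],"angular":[0,0,0],"gripper":-1}
    - {"linear":[0,0,4],"angular":[0,0,0],"gripper":-1}
    - {"linear":[0,0,4],"angular":[0,0,0],"gripper":-1}
    - {"linear":[0,0,4],"angular":[0,0,0],"gripper":-1}

```text
time_s: 8.4
position: [0.55, -0.0426, 0.1853]
tool_rot: [[0.446, 0.895, -0.0], [0.895, -0.446, 0.0], [-0.0, -0.0, -1.0]]
ft_force: [0.7, -0.5, -1.0]
grip_width: 0.0189
```

```bash
python3 -c "
from h import *
st()"
```

```text
t 8.4 p [550.  -42.6 185.3] yaw 63.5 z [-1.e-04  0.e+00 -1.e+00] F [ 0.69 -0.46 -1.03] w 18.91 q6 9.8
```

No contact; continue downward 1 mm at a time.

Emit:
servo_tool:
  commands:
    - {"linear":[0,0,1],"angular":[0,0,0],"gripper":-1}
    - {"linear":[0,0,2],"angular":[0,0,0],"gripper":-1}
    - {"linear":[0,0,2],"angular":[0,0,0],"gripper":-1}

```text
time_s: 8.7
position: [0.5499, -0.0426, 0.1832]
tool_rot: [[0.446, 0.895, -0.0], [0.895, -0.446, 0.0], [-0.0, -0.0, -1.0]]
ft_force: [0.2, 0.2, -1.1]
grip_width: 0.019
```

Emit:
servo_tool:
  commands:
    - {"linear":[0,0,1],"angular":[0,0,0],"gripper":-1}
    - {"linear":[0,0,1],"angular":[0,0,0],"gripper":-1}

```text
time_s: 8.9
position: [0.55, -0.0426, 0.1822]
tool_rot: [[0.446, 0.895, -0.0], [0.895, -0.446, 0.0], [0.0, -0.0, -1.0]]
ft_force: [0.1, 0.0, -0.6]
grip_width: 0.0192
```

Emit:
servo_tool:
  commands:
    - {"linear":[0,0,1],"angular":[0,0,0],"gripper":-1}
    - {"linear":[0,0,1],"angular":[0,0,0],"gripper":-1}

```text
time_s: 9.1
position: [0.5499, -0.0426, 0.1812]
tool_rot: [[0.446, 0.895, -0.0], [0.895, -0.446, 0.0], [-0.0, -0.0, -1.0]]
ft_force: [-0.4, 1.0, -1.4]
grip_width: 0.0194
```

Emit:
servo_tool:
  commands:
    - {"linear":[0,0,1],"angular":[0,0,0],"gripper":-1}
    - {"linear":[0,0,1],"angular":[0,0,0],"gripper":-1}

```text
time_s: 9.3
position: [0.5499, -0.0426, 0.1802]
tool_rot: [[0.446, 0.895, -0.0], [0.895, -0.446, 0.0], [-0.0, -0.0, -1.0]]
ft_force: [-0.2, 0.5, -1.1]
grip_width: 0.0189
```

Emit:
servo_tool:
  commands:
    - {"linear":[0,0,1],"angular":[0,0,0],"gripper":-1}
    - {"linear":[0,0,1],"angular":[0,0,0],"gripper":-1}

```text
time_s: 9.5
position: [0.55, -0.0426, 0.1792]
tool_rot: [[0.446, 0.895, -0.0], [0.895, -0.446, 0.0], [0.0, -0.0, -1.0]]
ft_force: [-0.2, -1.2, -1.3]
grip_width: 0.0188
```

```bash
python3 - <<'E'
from h import *
s,p,T=look("m",(225,130,305,190),10)
o,q=hookpts(s,p,T,[(0,0,-.11),(.0145,0,-.1),(.0145,0,-.11)]);print(o,[(x-[225,130])*10 for x in q])
E
```

```text
t 9.5 p [550.  -42.6 179.2] yaw 63.49 z [-2.e-04  1.e-04 -1.e+00] F [-0.23 -1.21 -1.34] w 18.83 q6 9.8
[ 0.54994414 -0.04259808  0.14609487] [array([298.74613139, 502.99265964]), array([439.27013109, 528.27516533]), array([434.74559178, 503.05880404])]
```

View pics/m.png

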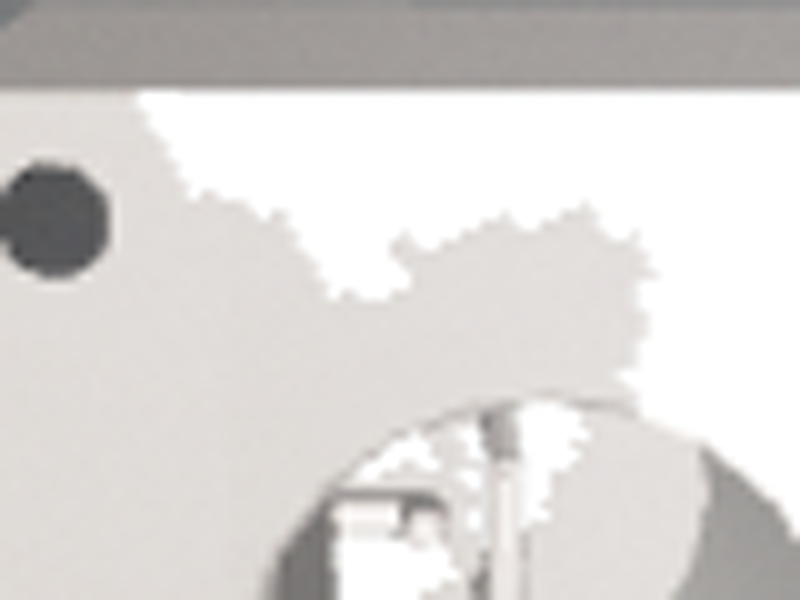

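Emit:
servo_tool:
  commands:
    - {"linear":[0,0,1],"angular":[0,0,0],"gripper":-1}
    - {"linear":[0,0,1],"angular":[0,0,0],"gripper":-1}

```text
time_s: 9.75
position: [0.5499, -0.0426, 0.1782]
tool_rot: [[0.446, 0.895, -0.0], [0.895, -0.446, 0.0], [-0.0, -0.0, -1.0]]
ft_force: [0.0, -0.8, -1.3]
grip_width: 0.0188
```

Emit:
servo_tool:
  commands:
    - {"linear":[0,0,1],"angular":[0,0,0],"gripper":-1}
    - {"linear":[0,0,1],"angular":[0,0,0],"gripper":-1}

```text
time_s: 9.95
position: [0.5499, -0.0426, 0.1772]
tool_rot: [[0.446, 0.895, -0.0], [0.895, -0.446, 0.0], [-0.0, -0.0, -1.0]]
ft_force: [-0.5, 0.3, -1.5]
grip_width: 0.0187
```

Emit:
servo_tool:
  commands:
    - {"linear":[0,0,1],"angular":[0,0,0],"gripper":-1}
    - {"linear":[0,0,1],"angular":[0,0,0],"gripper":-1}

```text
time_s: 10.15
position: [0.5501, -0.0426, 0.1766]
tool_rot: [[0.446, 0.895, 0.0], [0.895, -0.446, -0.0], [0.0, 0.0, -1.0]]
ft_force: [-0.7, -0.0, 1.0]
grip_width: 0.0188
```

Emit:
servo_tool:
  commands:
    - {"linear":[0,0,-3],"angular":[0,0,0],"gripper":-1}
    - {"linear":[0,0,-3],"angular":[0,0,0],"gripper":-1}
    - {"linear":[0,3,-3],"angular":[0,0,0],"gripper":-1}
    - {"linear":[0,6,-3],"angular":[0,0,0],"gripper":-1}
    - {"linear":[0,9,-3],"angular":[0,0,0],"gripper":-1}
    - {"linear":[0,12,-3],"angular":[0,0,0],"gripper":-1}
    - {"linear":[0,13.5,-3],"angular":[0,0,0],"gripper":-1}
    - {"linear":[0,13.5,-3],"angular":[0,0,0],"gripper":-1}
    - {"linear":[0,13.5,-3],"angular":[0,0,0],"gripper":-1}

```text
time_s: 11.05
position: [0.562, -0.0486, 0.1793]
tool_rot: [[0.446, 0.895, -0.0], [0.895, -0.446, 0.0], [-0.0, -0.0, -1.0]]
ft_force: [-0.5, -0.7, -0.4]
grip_width: 0.0191
```

```bash
python3 - <<'E'
from h import *
s,p,T=look("n",(215,110,315,190),8)
o,q=hookpts(s,p,T,[(0,0,-.11),(.0145,0,-.1),(.0145,0,-.11)]);print(o,[(x-[215,110])*8 for x in q])
E
```

```text
t 11.05 p [562.  -48.6 179.3] yaw 63.5 z [-2.e-04  1.e-04 -1.e+00] F [-0.47 -0.68 -0.42] w 19.13 q6 9.5
[ 0.56203605 -0.04859638  0.14618021] [array([318.9970615 , 562.39411732]), array([431.41626526, 582.62012097]), array([427.79662909, 562.44703406])]
```

View pics/n.png

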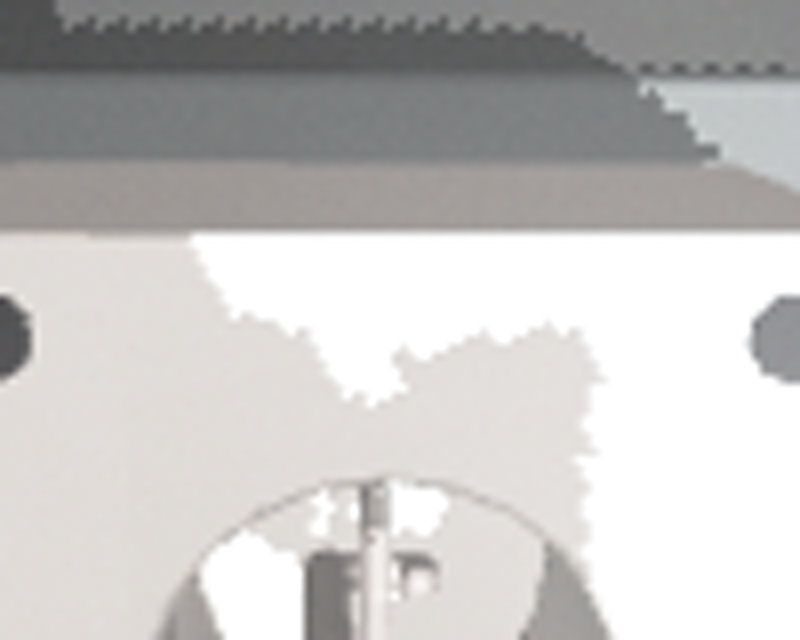

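Emit:
servo_tool:
  commands:
    - {"linear":[0,0,-3],"angular":[0,0,0],"gripper":-1}
    - {"linear":[0,0,-6],"angular":[0,0,0],"gripper":-1}
    - {"linear":[0,0,-8],"angular":[0,0,0],"gripper":-1}
    - {"linear":[0,0,-10],"angular":[0,0,0],"gripper":-1}
    - {"linear":[0,0,-12],"angular":[0,0,0],"gripper":-1}
    - {"linear":[0,0,-14],"angular":[0,0,0],"gripper":-1}
    - {"linear":[0,0,-16],"angular":[0,0,0],"gripper":-1}
    - {"linear":[0,0,-18],"angular":[0,0,0],"gripper":-1}
    - {"linear":[0,0,-20],"angular":[0,0,0],"gripper":-1}

```text
time_s: 12.0
position: [0.5619, -0.0486, 0.1992]
tool_rot: [[0.446, 0.895, -0.001], [0.895, -0.446, 0.0], [-0.0, -0.001, -1.0]]
ft_force: [1.5, -0.4, -9.5]
grip_width: 0.0192
```

```bash
python3 - <<'E'
from h import *
s,p,T=look("o",(215,110,315,190),8)
E
```

```text
t 12.0 p [561.9 -48.6 199.2] yaw 63.5 z [-7.e-04  2.e-04 -1.e+00] F [ 1.5  -0.43 -9.51] w 19.21 q6 9.5
```

View pics/o.png

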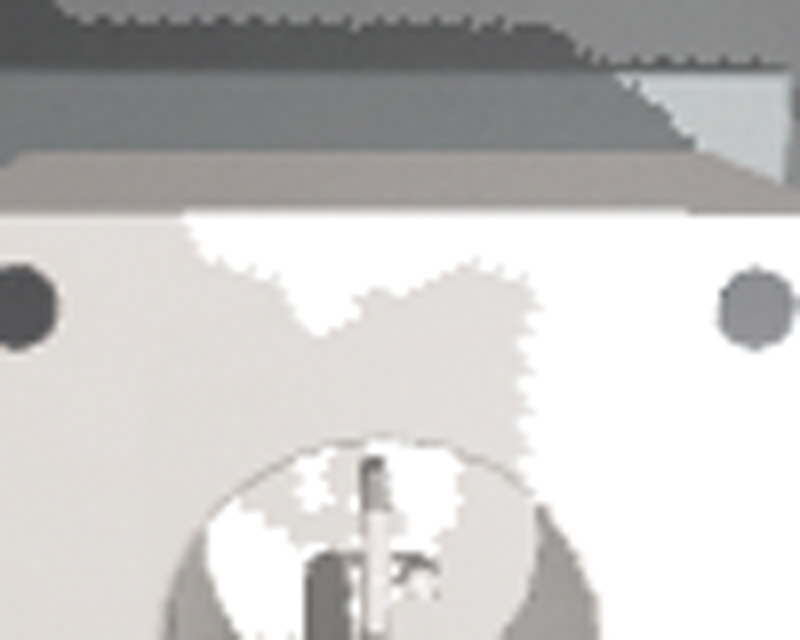

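Emit:
servo_tool:
  commands:
    - {"linear":[0,0,-2.5],"angular":[0,0,0],"gripper":-1}
    - {"linear":[0,0,-5],"angular":[0,0,0],"gripper":-1}
    - {"linear":[0,0,-7.5],"angular":[0,0,0],"gripper":-1}
    - {"linear":[0,0,-10],"angular":[0,0,0],"gripper":-1}
    - {"linear":[0,0,-12.5],"angular":[0,0,0],"gripper":-1}
    - {"linear":[0,0,-15],"angular":[0,0,0],"gripper":-1}
    - {"linear":[0,0,-17.5],"angular":[0,0,0],"gripper":-1}
    - {"linear":[0,0,-20],"angular":[0,0,0],"gripper":-1}
    - {"linear":[0,0,-22.5],"angular":[0,0,0],"gripper":-1}
    - {"linear":[0,0,-25],"angular":[0,0,0],"gripper":-1}
    - {"linear":[0,0,-27.5],"angular":[0,0,0],"gripper":-1}
    - {"linear":[0,0,-30],"angular":[0,0,0],"gripper":-1}
    - {"linear":[0,0,-32.5],"angular":[0,0,0],"gripper":-1}
    - {"linear":[0,0,-35],"angular":[0,0,0],"gripper":-1}
    - {"linear":[0,0,-36],"angular":[0,0,0],"gripper":-1}

```text
time_s: 13.55
position: [0.5621, -0.0486, 0.2356]
tool_rot: [[0.446, 0.895, 0.0], [0.895, -0.446, -0.0], [0.0, 0.0, -1.0]]
ft_force: [0.3, -0.4, -9.7]
grip_width: 0.0188
```

Emit:
servo_tool:
  commands:
    - {"linear":[0,0,-1],"angular":[0,0,0],"gripper":-1}
    - {"linear":[0,0,-2],"angular":[0,0,0],"gripper":-1}
    - {"linear":[0,0,-3],"angular":[0,0,0],"gripper":-1}

```text
time_s: 13.85
position: [0.5621, -0.0486, 0.2383]
tool_rot: [[0.446, 0.895, -0.0], [0.895, -0.446, 0.0], [0.0, -0.0, -1.0]]
ft_force: [0.2, -0.4, -9.8]
grip_width: 0.0189
```

Emit:
servo_tool:
  commands:
    - {"linear":[0,0,-0.5],"angular":[0,0,0],"gripper":-1}
    - {"linear":[0,0,-1],"angular":[0,0,0],"gripper":-1}

```text
time_s: 14.05
position: [0.5621, -0.0486, 0.2394]
tool_rot: [[0.446, 0.895, -0.0], [0.895, -0.446, 0.0], [0.0, -0.0, -1.0]]
ft_force: [-0.3, 0.4, -8.6]
grip_width: 0.0191
```

Emit:
servo_tool:
  commands:
    - {"linear":[0,0,-0.5],"angular":[0,0,0],"gripper":-1}
    - {"linear":[0,0,-1],"angular":[0,0,0],"gripper":-1}

```text
time_s: 14.25
position: [0.5621, -0.0486, 0.2403]
tool_rot: [[0.446, 0.895, -0.0], [0.895, -0.446, 0.0], [-0.0, -0.0, -1.0]]
ft_force: [1.1, -0.4, -9.6]
grip_width: 0.0187
```

Emit:
servo_tool:
  commands:
    - {"linear":[0,0,-0.5],"angular":[0,0,0],"gripper":-1}
    - {"linear":[0,0,-1],"angular":[0,0,0],"gripper":-1}

```text
time_s: 14.45
position: [0.5621, -0.0486, 0.2413]
tool_rot: [[0.446, 0.895, -0.0], [0.895, -0.446, 0.0], [0.0, -0.0, -1.0]]
ft_force: [0.5, -0.7, -10.7]
grip_width: 0.0187
```

Emit:
servo_tool:
  commands:
    - {"linear":[0,0,-0.5],"angular":[0,0,0],"gripper":-1}
    - {"linear":[0,0,-1],"angular":[0,0,0],"gripper":-1}

```text
time_s: 14.65
position: [0.5621, -0.0486, 0.2424]
tool_rot: [[0.446, 0.895, -0.0], [0.895, -0.446, -0.0], [-0.0, -0.0, -1.0]]
ft_force: [-0.5, 0.3, -9.9]
grip_width: 0.0189
```

Emit:
servo_tool:
  commands:
    - {"linear":[0,0,-0.5],"angular":[0,0,0],"gripper":-1}
    - {"linear":[0,0,-0.5],"angular":[0,0,0],"gripper":-1}

```text
time_s: 14.85
position: [0.5621, -0.0486, 0.2429]
tool_rot: [[0.446, 0.895, 0.0], [0.895, -0.446, -0.0], [0.0, 0.0, -1.0]]
ft_force: [0.1, -0.1, -9.7]
grip_width: 0.0189
```

Not yet at the stop; carry on in 1 mm steps with a reading after each.

Emit:
servo_tool:
  commands:
    - {"linear":[0,0,-0.5],"angular":[0,0,0],"gripper":-1}
    - {"linear":[0,0,-1],"angular":[0,0,0],"gripper":-1}

```text
time_s: 15.05
position: [0.562, -0.0486, 0.2437]
tool_rot: [[0.446, 0.895, -0.0], [0.895, -0.446, 0.0], [-0.0, -0.0, -1.0]]
ft_force: [1.2, -0.5, -13.1]
grip_width: 0.0193
```

Emit:
servo_tool:
  commands:
    - {"linear":[0,0,-0.5],"angular":[0,0,0],"gripper":-1}
    - {"linear":[0,0,-1],"angular":[0,0,0],"gripper":-1}

```text
time_s: 15.25
position: [0.562, -0.0487, 0.2444]
tool_rot: [[0.446, 0.895, -0.001], [0.895, -0.446, 0.0], [-0.0, -0.001, -1.0]]
ft_force: [1.3, 0.2, -14.6]
grip_width: 0.0187
```

Emit:
servo_tool:
  commands:
    - {"linear":[0,0,-0.4],"angular":[0,0,0],"gripper":-1}
    - {"linear":[0,0,-0.4],"angular":[0,0,0],"gripper":-1}

```text
time_s: 15.45
position: [0.5619, -0.0486, 0.2447]
tool_rot: [[0.446, 0.895, -0.001], [0.895, -0.446, 0.0], [-0.0, -0.001, -1.0]]
ft_force: [1.4, -0.4, -17.2]
grip_width: 0.0192
```

```bash
python3 -c "
from h import *
s,p,T=look('q',(195,90,335,200),5)"
```

```text
t 15.45 p [561.9 -48.6 244.7] yaw 63.49 z [-1.1e-03  3.0e-04 -1.0e+00] F [  1.44  -0.42 -17.17] w 19.17 q6 9.5
```

View pics/q.png

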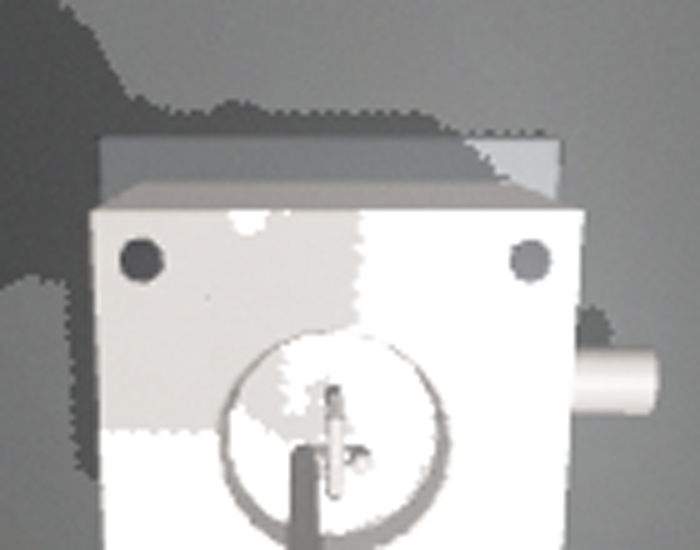

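Emit:
servo_tool:
  commands:
    - {"linear":[0,0,-0.3],"angular":[0,0,0],"gripper":-1}
    - {"linear":[0,0,-0.3],"angular":[0,0,0],"gripper":-1}

```text
time_s: 15.7
position: [0.5619, -0.0486, 0.2451]
tool_rot: [[0.446, 0.895, -0.001], [0.895, -0.446, 0.0], [-0.0, -0.001, -1.0]]
ft_force: [1.9, -0.2, -17.7]
grip_width: 0.019
```

Emit:
servo_tool:
  commands:
    - {"linear":[0,0,0],"angular":[0,0,0],"gripper":-1}
    - {"linear":[0,0,0],"angular":[0,0,0],"gripper":-1}
    - {"linear":[0,0,0],"angular":[0,0,0],"gripper":-1}

```text
time_s: 16.0
position: [0.5619, -0.0486, 0.2453]
tool_rot: [[0.446, 0.895, -0.001], [0.895, -0.446, 0.0], [-0.0, -0.001, -1.0]]
ft_force: [0.7, -1.4, -19.3]
grip_width: 0.0189
```

Emit:
servo_tool:
  commands:
    - {"linear":[0,0,0],"angular":[0,0,0],"gripper":-1}
    - {"linear":[0,0,0],"angular":[0,0,0],"gripper":-1}
    - {"linear":[0,0,0],"angular":[0,0,0],"gripper":-1}

```text
time_s: 16.3
position: [0.562, -0.0486, 0.2454]
tool_rot: [[0.446, 0.895, -0.0], [0.895, -0.446, 0.0], [-0.0, -0.0, -1.0]]
ft_force: [0.6, -1.0, -19.8]
grip_width: 0.0186
```

Emit:
servo_tool:
  commands:
    - {"linear":[0,0,1],"angular":[0,0,0],"gripper":-1}
    - {"linear":[0,0,2],"angular":[0,0,0],"gripper":-1}
    - {"linear":[0,0,4],"angular":[0,0,0],"gripper":-1}
    - {"linear":[0,0,6],"angular":[0,0,0],"gripper":-1}
    - {"linear":[0,0,8],"angular":[0,0,0],"gripper":-1}
    - {"linear":[0,0,8],"angular":[0,0,0],"gripper":-1}
    - {"linear":[0,0,8],"angular":[0,0,0],"gripper":-1}

```text
time_s: 17.0
position: [0.5623, -0.0487, 0.2381]
tool_rot: [[0.446, 0.895, 0.001], [0.895, -0.446, -0.0], [0.0, 0.001, -1.0]]
ft_force: [-0.7, 0.3, -1.7]
grip_width: 0.0191
```

```bash
python3 -c "
from h import *
s,p,T=look('r',(195,110,335,200),5);ps=env.get_image('side');crop(ps,'pics/rs.png',200,170,300,260,6)"
```

```text
t 17.0 p [562.3 -48.7 238.1] yaw 63.5 z [ 1.4e-03 -4.0e-04 -1.0e+00] F [-0.68  0.33 -1.67] w 19.07 q6 9.5
```

View pics/r.png

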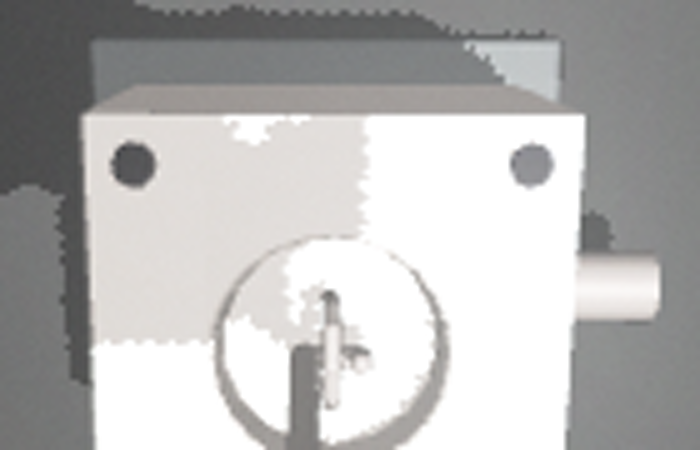

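View pics/rs.png

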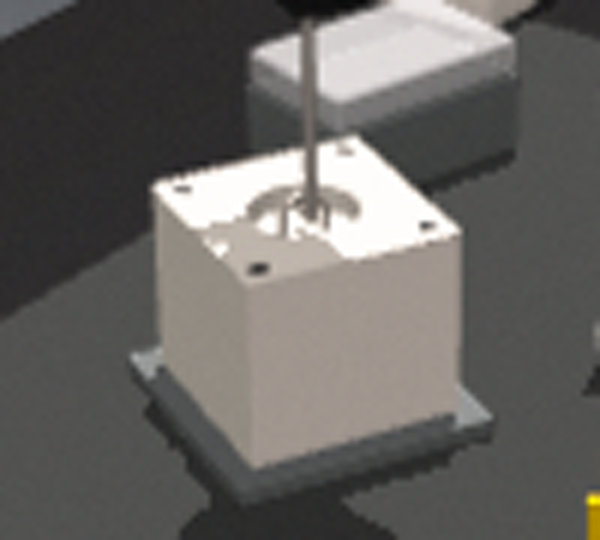

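Emit:
servo_tool:
  commands:
    - {"linear":[0,0,1.5],"angular":[0,0,0],"gripper":-1}
    - {"linear":[0,0,3],"angular":[0,0,0],"gripper":-1}
    - {"linear":[0,0,3],"angular":[0,0,0],"gripper":-1}
    - {"linear":[0,0,3],"angular":[0,0,0],"gripper":-1}

```text
time_s: 17.5
position: [0.5621, -0.0486, 0.2345]
tool_rot: [[0.446, 0.895, -0.0], [0.895, -0.446, 0.0], [0.0, -0.0, -1.0]]
ft_force: [0.5, 0.3, -0.9]
grip_width: 0.0187
```

Emit:
servo_tool:
  commands:
    - {"linear":[0,-2,0],"angular":[0,0,0],"gripper":-1}
    - {"linear":[0,-4,0],"angular":[0,0,0],"gripper":-1}
    - {"linear":[0,-4,0],"angular":[0,0,0],"gripper":-1}

```text
time_s: 17.8
position: [0.5583, -0.0467, 0.2346]
tool_rot: [[0.446, 0.895, 0.0], [0.895, -0.446, 0.0], [0.0, 0.0, -1.0]]
ft_force: [-0.4, 0.4, -2.0]
grip_width: 0.0189
```

Emit:
servo_tool:
  commands:
    - {"linear":[0,-3,0],"angular":[0,0,0],"gripper":-1}
    - {"linear":[0,-6,0],"angular":[0,0,0],"gripper":-1}
    - {"linear":[0,-9,0],"angular":[0,0,0],"gripper":-1}
    - {"linear":[0,-9.5,0],"angular":[0,0,0],"gripper":-1}
    - {"linear":[0,-9.5,0],"angular":[0,0,0],"gripper":-1}

```text
time_s: 18.3
position: [0.5499, -0.0425, 0.2346]
tool_rot: [[0.446, 0.895, 0.0], [0.895, -0.446, -0.0], [0.0, 0.0, -1.0]]
ft_force: [-1.2, 1.0, -1.7]
grip_width: 0.0193
```

```bash
python3 -c "
from h import *
s,p,T=look('u',(195,110,335,200),5)"
```

```text
t 18.3 p [549.9 -42.5 234.6] yaw 63.5 z [ 1.e-04 -0.e+00 -1.e+00] F [-1.16  1.01 -1.73] w 19.26 q6 9.8
```

View pics/u.png

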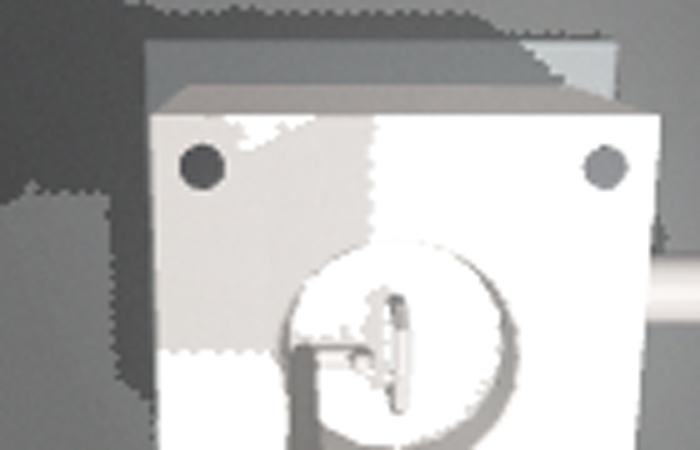

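Emit:
servo_tool:
  commands:
    - {"linear":[0,0,-5],"angular":[0,0,0],"gripper":-1}
    - {"linear":[0,0,-12],"angular":[0,0,0],"gripper":-1}
    - {"linear":[0,0,-25],"angular":[0,0,0],"gripper":-1}
    - {"linear":[0,0,-50],"angular":[0,0,0],"gripper":-1}
    - {"linear":[0,0,-73],"angular":[0,0,0],"gripper":-1}
    - {"linear":[0,0,-73],"angular":[0,0,0],"gripper":-1}
    - {"linear":[0,0,-73],"angular":[0,0,0],"gripper":-1}

```text
time_s: 19.05
position: [0.5499, -0.0426, 0.3075]
tool_rot: [[0.446, 0.895, 0.0], [0.895, -0.446, -0.0], [0.0, 0.0, -1.0]]
ft_force: [-0.9, 0.6, -1.8]
grip_width: 0.0192
```

```bash
python3 -c "
from h import *
s=st();go([.4589,-.2218,.307],109.5)
s,p,T=look('v',(195,90,335,200),5);ps=env.get_image('side');crop(ps,'pics/vs.png',200,170,300,260,6)"
```

```text
t 19.05 p [549.9 -42.6 307.5] yaw 63.5 z [ 3.e-04 -1.e-04 -1.e+00] F [-0.89  0.58 -1.81] w 19.17 q6 9.8
lin [-201.    -1.5    0.4] ang [ 2.0e-02  0.0e+00 -4.6e+01] rows 5.4
t 19.05 p [549.9 -42.6 307.5] yaw 63.5 z [ 3.e-04 -1.e-04 -1.e+00] F [-0.89  0.58 -1.81] w 19.17 q6 9.8
```

View pics/v.png

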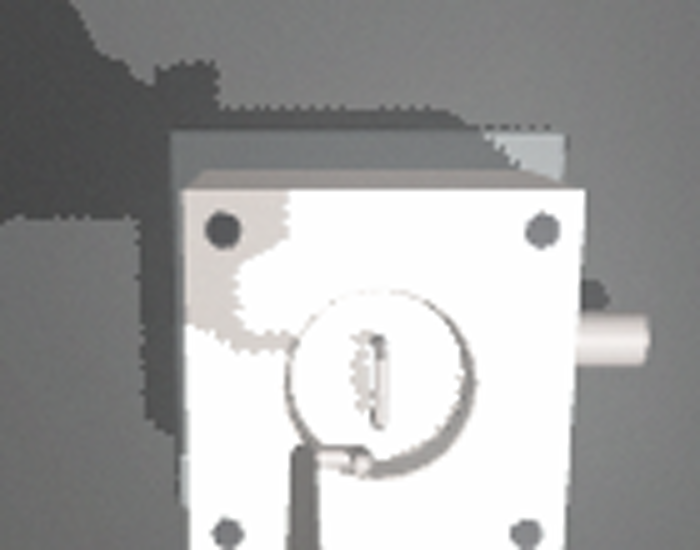

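View pics/vs.png

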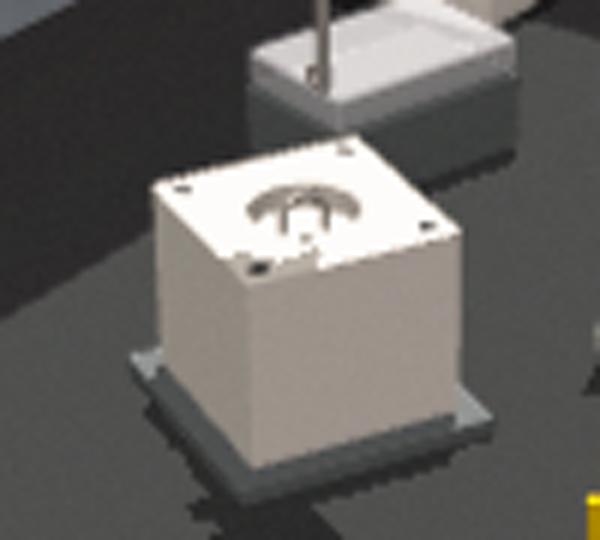

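Emit:
servo_tool:
  commands:
    - {"linear":[-201,-1.5,0],"angular":[0,0,-46],"gripper":-1}
    - {"linear":[-201,-1.5,0],"angular":[0,0,-46],"gripper":-1}
    - {"linear":[-201,-1.5,0],"angular":[0,0,-46],"gripper":-1}
    - {"linear":[-201,-1.5,0],"angular":[0,0,-46],"gripper":-1}
    - {"linear":[-201,-1.5,0],"angular":[0,0,-46],"gripper":-1}
    - {"linear":[-201,-1.5,0],"angular":[0,0,-46],"gripper":-1}
    - {"linear":[-201,-1.5,0],"angular":[0,0,-46],"gripper":-1}
    - {"linear":[-201,-1.5,0],"angular":[0,0,-46],"gripper":-1}
    - {"linear":[-201,-1.5,0],"angular":[0,0,-46],"gripper":-1}

```text
time_s: 20.05
position: [0.4591, -0.2213, 0.3072]
tool_rot: [[-0.332, 0.943, -0.0], [0.943, 0.332, 0.0], [0.001, -0.0, -1.0]]
ft_force: [-0.8, 0.4, -0.4]
grip_width: 0.019
```

```bash
python3 - <<'E'
from h import *
s,p,T=look('w',(205,120,305,220),6)
o,q=hookpts(s,p,T,[(0,0,-.11),(.0145,0,-.1)]);print(o,[(x-[205,120])*6 for x in q])
go([.4589,-.2218,.278],109.5)
E
```

```text
t 20.05 p [ 459.1 -221.3  307.2] yaw 109.41 z [-5.e-04  4.e-04 -1.e+00] F [-0.8   0.39 -0.41] w 19.02 q6 -58.5
[ 0.45910589 -0.22129715  0.2741184 ] [array([307.76638558, 362.9314189 ]), array([392.35929886, 378.12377605])]
lin [-0.4 -0.4 29.3] ang [-0.01 -0.02 -0.05] rows 0.6
```

View pics/w.png

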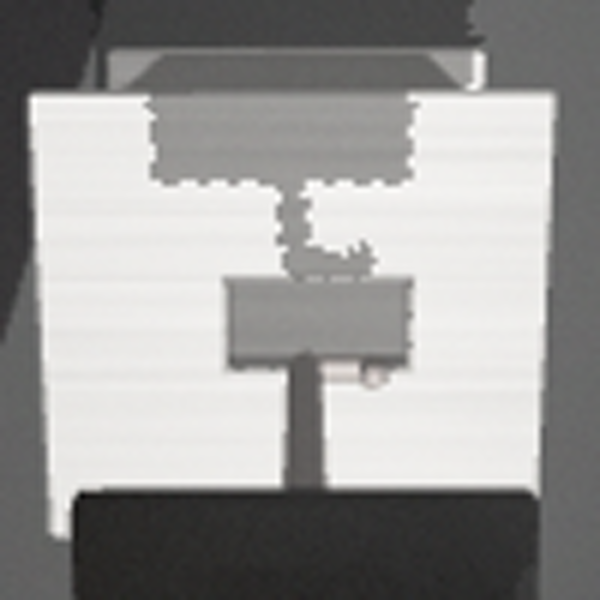

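Emit:
servo_tool:
  commands:
    - {"linear":[-0.4,-0.4,15],"angular":[0,0,0],"gripper":-1}
    - {"linear":[-0.4,-0.4,25],"angular":[0,0,0],"gripper":-1}
    - {"linear":[-0.4,-0.4,37],"angular":[0,0,0],"gripper":-1}
    - {"linear":[-0.4,-0.4,50],"angular":[0,0,0],"gripper":-1}
    - {"linear":[-0.4,-0.4,65],"angular":[0,0,0],"gripper":-1}
    - {"linear":[-0.4,-0.4,80],"angular":[0,0,0],"gripper":-1}
    - {"linear":[-0.4,-0.4,95],"angular":[0,0,0],"gripper":-1}
    - {"linear":[-0.4,-0.4,110],"angular":[0,0,0],"gripper":-1}
    - {"linear":[-0.4,-0.4,122],"angular":[0,0,0],"gripper":-1}
    - {"linear":[-0.4,-0.4,130],"angular":[0,0,0],"gripper":-1}
    - {"linear":[-0.4,-0.4,135],"angular":[0,0,0],"gripper":-1}
    - {"linear":[-0.4,-0.4,138],"angular":[0,0,0],"gripper":-1}
    - {"linear":[-0.4,-0.4,138],"angular":[0,0,0],"gripper":-1}
    - {"linear":[-0.4,-0.4,138],"angular":[0,0,0],"gripper":-1}

```text
time_s: 21.5
position: [0.4589, -0.2224, 0.1699]
tool_rot: [[-0.334, 0.943, 0.001], [0.943, 0.334, -0.0], [-0.001, 0.0, -1.0]]
ft_force: [-0.4, 0.1, -0.4]
grip_width: 0.0191
```

```bash
python3 -c "
from h import *
st();look('x',(155,120,355,320),3)"
```

```text
t 21.5 p [ 458.9 -222.4  169.9] yaw 109.49 z [ 6.e-04 -5.e-04 -1.e+00] F [-0.37  0.13 -0.44] w 19.13 q6 -58.7
t 21.5 p [ 458.9 -222.4  169.9] yaw 109.49 z [ 6.e-04 -5.e-04 -1.e+00] F [-0.37  0.13 -0.44] w 19.13 q6 -58.7
```

View pics/x.png

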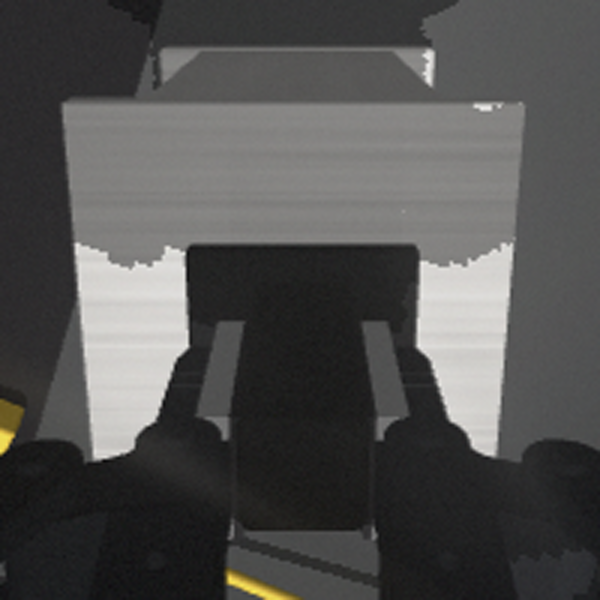

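Collar is just above the plate; lower gently to contact.

Emit:
servo_tool:
  commands:
    - {"linear":[0,0,2],"angular":[0,0,0],"gripper":-1}
    - {"linear":[0,0,4],"angular":[0,0,0],"gripper":-1}
    - {"linear":[0,0,5.5],"angular":[0,0,0],"gripper":-1}
    - {"linear":[0,0,5.5],"angular":[0,0,0],"gripper":-1}

```text
time_s: 21.95
position: [0.4586, -0.2223, 0.1638]
tool_rot: [[-0.334, 0.943, -0.0], [0.943, 0.334, 0.0], [0.0, -0.0, -1.0]]
ft_force: [0.1, 0.4, -1.6]
grip_width: 0.0189
```

Emit:
servo_tool:
  commands:
    - {"linear":[0,0,0.6],"angular":[0,0,0],"gripper":-1}
    - {"linear":[0,0,0.6],"angular":[0,0,0],"gripper":-1}

```text
time_s: 22.15
position: [0.4587, -0.2223, 0.1634]
tool_rot: [[-0.334, 0.943, -0.0], [0.943, 0.334, 0.0], [0.0, -0.0, -1.0]]
ft_force: [-0.5, -0.7, -1.3]
grip_width: 0.0189
```

Emit:
servo_tool:
  commands:
    - {"linear":[0,0,0.6],"angular":[0,0,0],"gripper":-1}
    - {"linear":[0,0,0.6],"angular":[0,0,0],"gripper":-1}

```text
time_s: 22.35
position: [0.4588, -0.2224, 0.1631]
tool_rot: [[-0.334, 0.943, 0.0], [0.943, 0.334, -0.0], [-0.0, 0.0, -1.0]]
ft_force: [-1.2, 0.9, 2.1]
grip_width: 0.0191
```

Contact (force turned to +2 N). Open slowly, then rise.

Emit:
servo_tool:
  commands:
    - {"linear":[0,0,0],"angular":[0,0,0],"gripper":-0.3}
    - {"linear":[0,0,0],"angular":[0,0,0],"gripper":0}
    - {"linear":[0,0,0],"angular":[0,0,0],"gripper":0.5}
    - {"linear":[0,0,0],"angular":[0,0,0],"gripper":1}
    - {"linear":[0,0,0],"angular":[0,0,0],"gripper":1}
    - {"linear":[0,0,0],"angular":[0,0,0],"gripper":1}
    - {"linear":[0,0,0],"angular":[0,0,0],"gripper":1}

```text
time_s: 23.05
position: [0.4587, -0.2223, 0.1628]
tool_rot: [[-0.334, 0.943, -0.0], [0.943, 0.334, 0.0], [0.0, -0.0, -1.0]]
ft_force: [0.3, 0.5, -0.0]
grip_width: 0.0855
```

Emit:
servo_tool:
  commands:
    - {"linear":[0,0,-15],"angular":[0,0,0],"gripper":1}
    - {"linear":[0,0,-40],"angular":[0,0,0],"gripper":1}
    - {"linear":[0,0,-80],"angular":[0,0,0],"gripper":1}
    - {"linear":[0,0,-130],"angular":[0,0,0],"gripper":1}
    - {"linear":[0,0,-150],"angular":[0,0,0],"gripper":1}
    - {"linear":[0,0,-150],"angular":[0,0,0],"gripper":1}
    - {"linear":[0,0,-150],"angular":[0,0,0],"gripper":1}

```text
time_s: 23.75
position: [0.4585, -0.2222, 0.3121]
tool_rot: [[-0.334, 0.943, -0.001], [0.943, 0.334, 0.001], [0.001, -0.0, -1.0]]
ft_force: [0.1, -0.5, -0.3]
grip_width: 0.0853
```

```bash
python3 -c "
from h import *
s,p,T=look('y',(0,0,512,384),1)
crop(p,'pics/y2.png',200,130,310,240,5)
ps=env.get_image('side');crop(ps,'pics/ys.png',200,130,360,260,5)"
```

```text
t 23.75 p [ 458.5 -222.2  312.1] yaw 109.49 z [-7.e-04  5.e-04 -1.e+00] F [ 0.11 -0.45 -0.28] w 85.33 q6 -58.7
```

View pics/y.png

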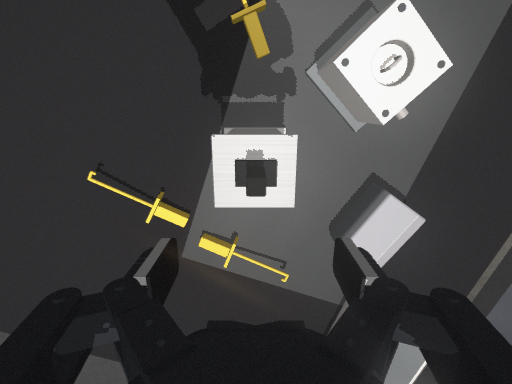

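View pics/y2.png

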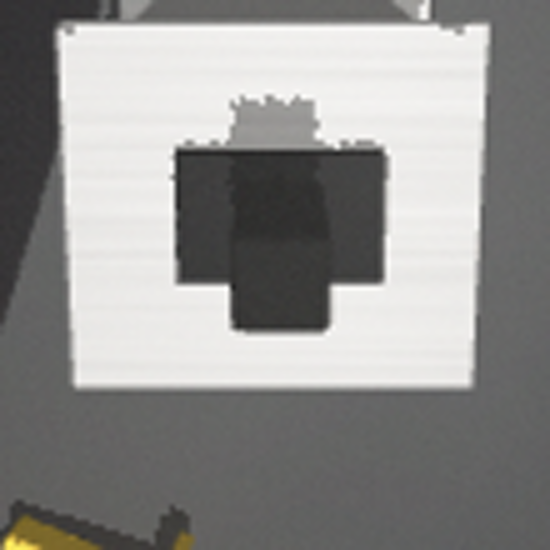

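View pics/ys.png

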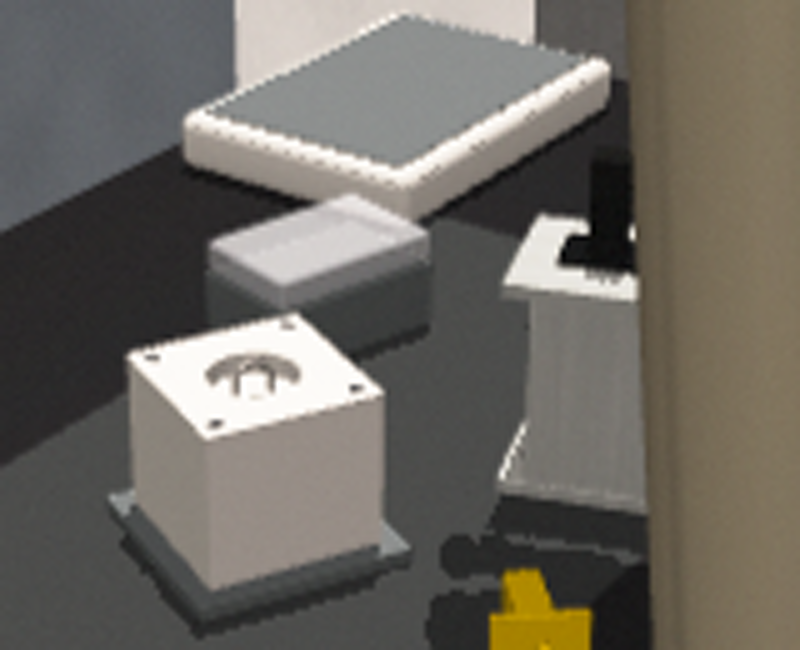

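```bash
python3 -c "
from h import *
st();print(env.close_job());st()"
```

```text
t 23.85 p [ 458.4 -222.1  311.3] yaw 109.49 z [-0.0023  0.0019 -1.    ] F [-0.54  1.05 -0.17] w 85.29 q6 -58.7
the job is handed in; nothing more can be done
None
the job is handed in; nothing more can be done
```

The job was finished and handed in at about 24 s of the 64 s allowed; no verdict is reported. I took the black hook from its stand, caught the wire loop and drew the plunger to its stop. I held it there for over 0.6 s, then unhooked and hung the hook back at its original pose.

- **Pull at the stop:** the wrist read 17.7 to 19.8 N during the hold. That is about 16.5 to 18.5 N on the loop once the hook's own weight is taken off. The highest reading at any point was 19.8 N, so it stayed under 25 N.
- **Plunger left up:** from the arm's position, its face is about 88 mm above the block's underside and the loop's top about 9 mm clear of the mouth. I did not measure this height separately from images after unhooking. The last side and wrist pictures show the loop still up at the mouth of the bore.
- **Hook in the stand:** the collar touched the plate at the same arm height as at pick-up, within 1 mm, at a reading of about 2 N. The last wrist picture shows it flat and square over the slot.
- **Clear of everything:** the gripper is open about 15 cm above the stand and the fingers never went near the plunger. The tip box looks unmoved in the last pictures; I did not re-check the rack and bottle, but the arm was never near them.

No check failed. My image estimates of the starting face height (34 to 41 mm) were a little above the 33.5 mm I felt on contact.

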